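Seat the loose carousel of a sample changer and load it

TASK

The carousel in the sample changer on the right of the bench was put back loosely after cleaning and rides high, with its drive tab standing on the spindle's collar. Lift the clear hood right over until it rests on its stop and turn the carousel until its tab drops into the keyway and it sits fully down; after that stand every white sample cup from the bench upright in a well of its own, any of the five free wells, and close the hood. Do not disturb the other things on the bench.

Things in the scene. Friction and masses are not known exactly. Their poses are not given: they have to be found in the camera images.
- changer: sample changer, fixed: a low white base 220 (x) x 207 (y) mm with a deck 60 mm high; origin at the middle of its underside, straight below the spindle; z up; its display is on the -x side, the hood's hinge along its -y edge, the hood's handle on its +y side. A small black index mark on the deck, 96 mm out along +x, shows the keyway's direction.
- keyway (a point): the keyway: one radial slot 9 mm wide through the full height of the round steel collar (40 mm across, 10 mm high) at the foot of the steel spindle (14 mm across, 52 mm tall, on the deck); it runs from the spindle outwards along the changer's +x. The point is the middle of its length at the collar's top, 14.5 mm from the axis, 70 mm above the bench
- hood (a joint): clear plastic hood 196 x 196 x 88 mm (wall 4 mm, 0.5 kg) over the carousel, hinged; 0 = shut on the deck, grows as it opens, 1.83 = fully over, resting on its stop. From about 1.1 on its weight carries it over to the stop (damped hinge), below that it falls shut.
- hood_handle (a point): middle of the straight grip of the hood's handle: a round steel bar 10 mm thick, 90 mm long, parallel to the hinge (to the changer's x), on two end posts, its axis 45 mm out from the hood's front wall. With the hood shut it lies on the changer's +y side, 84 mm above the bench. The point turns with the hood.
- hood_hinge (a point): point on the hinge axis, at mid length; the axis runs along the changer's x, 100 mm to -y of the spindle and 62 mm above the bench. The handle is 243 mm from it along the hood's own y and 22 mm along its z; positive joint turn is about the changer's +x (the handle goes up and over to -y).
- carousel: aluminium carousel, loose on the spindle, 0.38 kg: a hexagonal plate 154 mm across flats (178 over corners), 4 mm thick, top at z = 12 mm, with six places at radius 55 mm, every 60 degrees. Origin on its axis at the hub's underside, z up. Riding high its origin is about 78 mm above the bench, tilted up to 3 degrees; home it is 70 mm above the bench (on the collar) and level.
- grip (a point): on the carousel's axis 45 mm above its origin: where to grip its eight-sided sleeve, 28 mm across flats (flats square to the carousel's x, y and diagonals), which reaches from the hub's underside to a black cap at z = 56 mm. Its bore of 15.6 mm fits over the spindle. It may be turned either way, and drops only if the hand lets it down or lets go.
- tab (a point): foot of the drive tab under the hub: 6 mm wide, 9 to 19 mm out along the carousel's own +x, reaching 8 mm below the hub's underside. It drops into the keyway when the carousel's +x points along the changer's +x (1.5 mm play each side). Seen from above, a dark pointer on the rim and a fixed copper-faced reference disc (40 mm across, 10 mm high; no well) mark its side.
- well1 (a point): middle of the floor of free well 1, on the carousel, 60 degrees counterclockwise from its pointer (seen from above); the well is an upstanding eight-sided collar, 36 mm across inside, 42 mm outside, 8 mm deep
- well2 (a point): middle of the floor of free well 2, on the carousel, 120 degrees counterclockwise from its pointer (seen from above); the well is an upstanding eight-sided collar, 36 mm across inside, 42 mm outside, 8 mm deep
- well3 (a point): middle of the floor of free well 3, on the carousel, 180 degrees counterclockwise from its pointer (seen from above); the well is an upstanding eight-sided collar, 36 mm across inside, 42 mm outside, 8 mm deep
- well4 (a point): middle of the floor of free well 4, on the carousel, 240 degrees counterclockwise from its pointer (seen from above); the well is an upstanding eight-sided collar, 36 mm across inside, 42 mm outside, 8 mm deep
- well5 (a point): middle of the floor of free well 5, on the carousel, 300 degrees counterclockwise from its pointer (seen from above); the well is an upstanding eight-sided collar, 36 mm across inside, 42 mm outside, 8 mm deep
- cup1: white closed sample cup: a cylinder 30 mm across and 36 mm tall with a foot ring 33 mm across and 7 mm high, 45 g; origin at the centre of its underside, z up. Stands on the bench at the start, or is absent. In a well, 25 mm are free between it and the grip sleeve or a neighbour.
- cup2: white closed sample cup: a cylinder 30 mm across and 36 mm tall with a foot ring 33 mm across and 7 mm high, 45 g; origin at the centre of its underside, z up. Stands on the bench at the start, or is absent. In a well, 25 mm are free between it and the grip sleeve or a neighbour.
- cup3: white closed sample cup: a cylinder 30 mm across and 36 mm tall with a foot ring 33 mm across and 7 mm high, 45 g; origin at the centre of its underside, z up. Stands on the bench at the start, or is absent. In a well, 25 mm are free between it and the grip sleeve or a neighbour.
- cup4: white closed sample cup: a cylinder 30 mm across and 36 mm tall with a foot ring 33 mm across and 7 mm high, 45 g; origin at the centre of its underside, z up. Stands on the bench at the start, or is absent. In a well, 25 mm are free between it and the grip sleeve or a neighbour.
- cup5: white closed sample cup: a cylinder 30 mm across and 36 mm tall with a foot ring 33 mm across and 7 mm high, 45 g; origin at the centre of its underside, z up. Stands on the bench at the start, or is absent. In a well, 25 mm are free between it and the grip sleeve or a neighbour.
- jar: small amber jar, 34 mm across, 45 mm tall, bystander; origin under its centre
- tweezers: steel tweezers lying flat, 135 mm long along x, 8 mm high, bystander
- dish: closed petri dish 90 mm across, 15 mm high, bystander; origin under its centre
- beaker: glass beaker 66 mm across, 85 mm tall, bystander; origin under its centre
- marker: marker pen lying flat, 130 mm long along x, 12 mm thick, bystander

How it is judged:
By the outcome, as a careful person would: the job done as asked, in the order asked, and still so for the second after the job is handed in, with the robot touching nothing.
Of cup1, cup2, cup3, cup4, cup5 only 3 to 5 are there at a start; the rules pass over those that are not, and their reading is None.
At some moment in a run one of cup1, cup2, cup3, cup4, cup5 may be knocked a few centimetres aside while the robot is not near it.
It also fails if it takes over 210 s, if anything falls off the work surface, if the arm or the gripper's body presses on something with over 40 N, if the wrist force passes 120 N, or if a joint passes its speed limit or range.

ROBOT

A 6-joint arm with a two-finger parallel gripper is mounted at the origin on the work surface. World frame = base frame: x ahead of the robot, y to its left, z up, the work surface at z = 0. Lengths are in m, angles in rad, forces in N, time in s.
With the tool pointing down it reaches from about 0.3 to 0.775 m from the base axis. Payload 14.6 kg.
Tool frame: the origin (TCP) lies midway between the tips of the shut fingers; the grasp point (between the pads) lies 19 mm behind it; z points along the fingers, y is the line along which they close (so a half turn about z gives the same grasp; the last joint's range is limited). The gripper opens to 94 mm and grips with 3 to 60 N. Pads are 16 mm wide; open, the fingers measure 119 mm over their backs; the gripper's body (75 mm by 177 mm) begins 78 mm behind the grasp point.
Start: joints at [-1.371, 0.3, 1.521, -0, 1.321, -0.067], TCP at [0.145, -0.531, 0.177] pointing down, gripper open.
Joint ranges: [-3.03, 3.03], [-0.79, 2.21], [0.23, 2.52], [-1.04, 4.18], [0, 3.07], [-2.55, 2.55]. Speed limits (rad/s): [2.22, 2.22, 2.57, 3.14, 3.14, 3.14].

INTERFACE

Orientations are given as [roll, pitch, yaw] about the fixed x, y, z axes, in that order (R = Rz(yaw) Ry(pitch) Rx(roll)).
In Python, from station import ctrl gives the robot as it stands. The module is installed in compiled form; this text tells all that it offers.
- The arm moves only by the tool servo_tool, never from a script. Its argument "plan" is a list of rows, each a list of 7 numbers: the opening in per cent of the stroke, from 0 (shut) to 100 (fully open), then the shift along the tool's x, y, z in m, then the turn, a rotation vector about the tool's x, y, z in rad. A call has exactly 8 rows; each row shifts and turns the commanded pose from where the row before left it, along the tool's axes as they then stand; what a row does not reach is not made up. A row lasts 1/8 s, in which the tool goes at most 62.5 mm and 10.7 degrees, less where a joint would pass 70% of its speed; a pose out of reach is approached as far as the arm can. A call with a gripper value outside its range is refused whole. The fingers move at their own pace and stop on an object; "force" is the grip in N (left out, the last holds). Time passes only in rows, so rows that do not move let the fingers close, or fill a call up. It gives the time, the measured TCP pose, the force, the opening and the grip force at its end, in the units of the state.
- ctrl.get_obs(): the state, without advancing time (a new reading comes with each control period).
- ctrl.camera(name): name is "side" or "top" or "wrist"; returns a dict with "pixels" (384x512x3 uint8, red, green, blue), "z_map" (384x512 float32, m along the optical axis (not along the pixel's ray), 0 where there is no reading), "mtx" (3x3 intrinsics, pixels), "dist" ([k1, k2, p1, p2, k3] as OpenCV has them; the pictures are not rectified), "pose" (4x4, takes a point from camera to world coordinates). Camera axes: x right, y up, looking along -z (the intrinsics and any distortion apply to the point x, -y, -z); pixel columns grow to the right and rows downward; lengths in m; the calibration is good to about 2 mm. A picture is of the moment at which its call begins.
- ctrl.hand_in(): hands the job in; it is judged then, once.
The state is a dict: "time_s": time; "qpos": joint angles; "joint_vel": joint speeds; "tau": joint torques, N m; "ee_pos": TCP position; "eef_rot": TCP orientation; "force": force on the tool from outside, world axes, zero at the start; "moment": the same for the moment, N m; "grip_width": finger opening in m; "grip_force": force on a finger pad.
Only numpy, scipy, OpenCV 4.12 (cv2) and the standard library are available. Lean on these libraries where they do the work, as an engineer would, in place of code of your own. Each camera call takes 0.05 s, during which the arm holds its last target. There are 200 camera calls.

## Working session

There is one attempt and no reset: what is moved stays moved. The work goes in short steps, Python scripts to look and compute and a tool call to move; the robot and the scene stay as the last step left them, time stands still between calls to the robot, and variables do not carry over. Pictures are saved under pics/ and viewed, at most 14 in all, crops included, and the job is handed in when it is done.

Besides the shell and the picture viewer there is one more tool, called after "Call:" as name(argument=value, ...), one argument or row to a line, values as JSON. servo_tool: Moves the arm, as the interface text tells. Its arguments: {"type":"object","properties":{"plan":{"type":"array","items":{"type":"array","items":{"type":"number"}}},"force":{"type":"number"}},"required":["plan"]}

```bash
mkdir -p pics; cat > h.py <<'E'
import numpy as np, cv2, pickle
from scipy.spatial.transform import Rotation as Rn
def shot(name, fn=None):
    from station import ctrl
    c=ctrl.camera(name); 
    if fn: cv2.imwrite('pics/'+fn, c['pixels'][:,:,::-1])
    pickle.dump(c,open(name+'.pkl','wb')); return c
def cloud(c):
    h,w=c['z_map'].shape; u,v=np.meshgrid(np.arange(w),np.arange(h))
    return px(c,np.stack([u.ravel(),v.ravel()],1)).reshape(h,w,2)
def px(c,p):
    return cv2.undistortPoints(np.array(p,float).reshape(-1,1,2),c['mtx'],np.array(c['dist'])).reshape(-1,2)
def ray(c,p):
    n=px(c,p); d=np.c_[n[:,0],-n[:,1],-np.ones(len(n))]@c['pose'][:3,:3].T
    return c['pose'][:3,3],d
def onplane(c,p,z):
    o,d=ray(c,p); return o+d*((z-o[2])/d[:,2])[:,None]
def pts(c):
    h,w=c['z_map'].shape; u,v=np.meshgrid(np.arange(w),np.arange(h))
    o,d=ray(c,np.stack([u.ravel(),v.ravel()],1)); 
    return (o+d*c['z_map'].ravel()[:,None]).reshape(h,w,3)
E
python3 - <<'E'
from h import *
from station import ctrl
o=ctrl.get_obs(); print({k:np.round(v,3) for k,v in o.items()})
for n in('top','side'):
    c=shot(n,n+'0.png'); print(n,c['mtx'].round(1).tolist(),c['dist'],c['pose'].round(3).tolist())
E
```

```text
{'time_s': np.float64(0.0), 'qpos': array([-1.371,  0.3  ,  1.522, -0.   ,  1.321, -0.067]), 'joint_vel': array([ 0.   , -0.   ,  0.001,  0.   ,  0.001, -0.001]), 'tau': array([-2.0000e-03, -5.3181e+01, -3.5273e+01,  7.1000e-02,  2.4000e-02,
       -0.0000e+00]), 'ee_pos': array([ 0.145, -0.53 ,  0.177]), 'eef_rot': array([-3.14 , -0.   ,  0.267]), 'force': array([ 0.411,  0.359, -0.656]), 'moment': array([ 0.027, -0.008,  0.016]), 'grip_force': np.float64(0.0), 'grip_width': np.float64(0.094)}
top [[453.5, 0.0, 254.3], [0.0, 453.5, 192.3], [0.0, 0.0, 1.0]] [-0.06197437  0.          0.          0.          0.        ] [[-0.003, 0.985, -0.171, 0.334], [-1.0, -0.004, -0.01, 0.056], [-0.011, 0.171, 0.985, 1.336], [0.0, 0.0, 0.0, 1.0]]
side [[346.5, 0.0, 258.4], [0.0, 346.5, 199.8], [0.0, 0.0, 1.0]] [-0.07005974  0.          0.          0.          0.        ] [[-0.906, 0.235, -0.353, 0.245], [-0.424, -0.541, 0.727, 0.696], [-0.02, 0.808, 0.589, 0.604], [0.0, 0.0, 0.0, 1.0]]
```

View pics/top0.png

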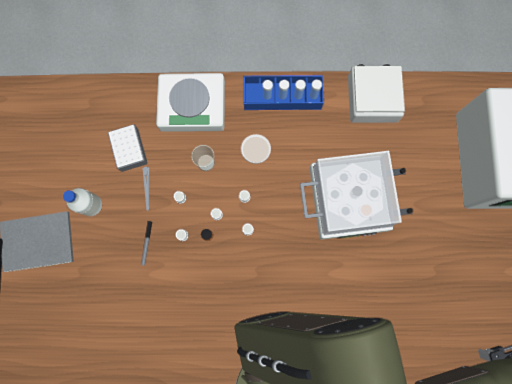

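View pics/side0.png

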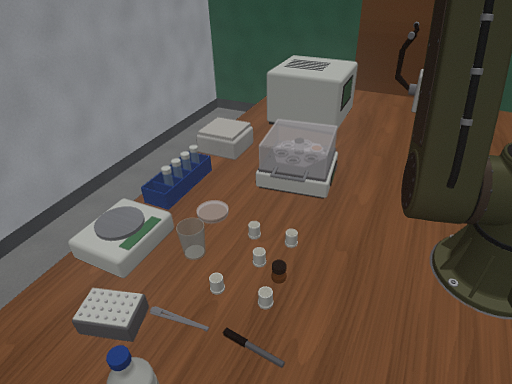

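The top view shows five cups at px (180,197), (216,213), (244,196), (182,235) and (248,229), with the jar at (206,234). The changer is at about (357,195), with its handle at (305,200) on the left (+y) and the copper disc at about (366,210).

```bash
python3 - <<'E'
from h import *
c=pickle.load(open('top.pkl','rb')); im=c['pixels']; P=pts(c)
cv2.imwrite('pics/crop0.png',cv2.resize(im[140:250,290:420,::-1],None,fx=6,fy=5.4,interpolation=cv2.INTER_CUBIC))
hsv=cv2.cvtColor(im,cv2.COLOR_RGB2HSV)
m=((hsv[...,1]<50)&(hsv[...,2]>150)).astype(np.uint8)
n,l,s,ce=cv2.connectedComponentsWithStats(m)
for i in range(1,n):
    if 30<s[i][4]<300 and 150<ce[i][0]<290 and 170<ce[i][1]<260: print('cup',s[i],ce[i].round(1),onplane(c,ce[i],.036)[0].round(3), P[int(ce[i][1]),int(ce[i][0])].round(3))
print('handle', onplane(c,[[304,184],[307,216]],.084).round(3), P[195:205,300:312,2].max(0).round(3))
# depth profile in changer
print(P[195,310:410:3].round(3).tolist())
print('disc',onplane(c,[366,210],.1).round(3))
E
```

```text
cup [174 191  12  13 120] [179.4 196.6] [0.548 0.288 0.036] [0.55  0.289 0.035]
cup [239 190  11  13 114] [244.1 195.8] [0.549 0.099 0.036] [0.552 0.099 0.033]
cup [210 208  13  12 115] [216.2 213.7] [0.497 0.18  0.036] [0.499 0.18  0.037]
cup [242 223  12  13 111] [247.4 228.8] [0.453 0.089 0.036] [0.455 0.09  0.038]
cup [176 229  12  12 120] [181.5 234.7] [0.437 0.279 0.036] [0.439 0.28  0.037]
handle [[ 0.574 -0.071  0.084]
 [ 0.484 -0.077  0.084]] [0.003 0.003 0.091 0.091 0.091 0.092 0.083 0.005 0.002 0.003 0.002 0.005]
[[0.557, -0.097, -0.002], [0.558, -0.106, -0.004], [0.547, -0.107, 0.059], [0.544, -0.113, 0.079], [0.535, -0.114, 0.13], [0.532, -0.12, 0.147], [0.532, -0.128, 0.148], [0.532, -0.136, 0.148], [0.532, -0.143, 0.15], [0.532, -0.151, 0.15], [0.532, -0.159, 0.148], [0.531, -0.166, 0.154], [0.531, -0.175, 0.151], [0.532, -0.184, 0.146], [0.532, -0.191, 0.149], [0.532, -0.2, 0.146], [0.532, -0.208, 0.146], [0.531, -0.215, 0.152], [0.532, -0.224, 0.148], [0.532, -0.232, 0.146], [0.531, -0.239, 0.149], [0.531, -0.246, 0.152], [0.531, -0.255, 0.149], [0.531, -0.264, 0.148], [0.531, -0.271, 0.149], [0.531, -0.279, 0.15], [0.532, -0.289, 0.145], [0.531, -0.295, 0.151], [0.531, -0.304, 0.149], [0.557, -0.359, -0.004], [0.555, -0.366, 0.002], [0.556, -0.377, -0.003], [0.555, -0.384, 0.002], [0.555, -0.393, 0.002]]
disc [[ 0.498 -0.238  0.1  ]]
```

View pics/crop0.png

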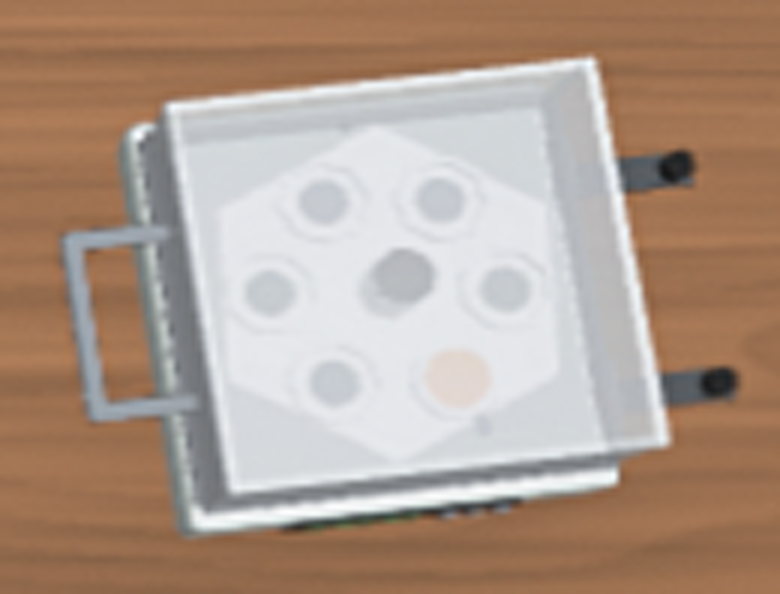

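The enlarged crop gives the hood's top corners at (165,105), (595,60), (668,440) and (230,492). The index mark is at about (345,128), the pointer at (484,424) and the copper disc at (458,378). The handle runs from (70,238) to (97,415).

```bash
python3 - <<'E'
from h import *
c=pickle.load(open('top.pkl','rb'))
f=lambda p:np.array(p)/[6,5.4]+[290-.4,140-.4]
q=onplane(c,f([[165,105],[595,60],[668,440],[230,492]]),.148); ctr=q.mean(0)
print('corners',q.round(3).tolist(),ctr.round(3),[np.linalg.norm(q[i]-q[i-1]).round(3) for i in range(4)])
ux=(q[0]+q[1]-q[2]-q[3])[:2]; uy=(q[0]+q[3]-q[1]-q[2])[:2]
print('yaw',np.degrees([np.arctan2(ux[1],ux[0]),np.arctan2(uy[1],uy[0])-np.pi/2]))
h=onplane(c,f([[72,240],[96,412]]),.084); d=h[0]-h[1]; print('handle',h.round(3).tolist(),np.degrees(np.arctan2(d[1],d[0])))
m=onplane(c,f([345,128]),.06)[0]; print('index',m.round(3),np.linalg.norm((m-ctr)[:2]))
w=onplane(c,f([[270,293],[324,203],[440,200],[506,290],[458,378],[335,383]]),.091); cc=w.mean(0);print('wells',w.round(3).tolist(),cc)
w-=cc; print(np.degrees(np.arctan2(w[:,1],w[:,0])).round(1),np.linalg.norm(w[:,:2],axis=1).round(3))
p=onplane(c,f([484,424]),.09)[0]-cc; print('ptr',np.degrees(np.arctan2(p[1],p[0])),np.linalg.norm(p[:2]))
E
```

```text
corners [[0.63, -0.101, 0.148], [0.653, -0.296, 0.148], [0.461, -0.319, 0.148], [0.437, -0.125, 0.148]] [ 0.546 -0.21   0.148] [np.float64(0.195), np.float64(0.197), np.float64(0.193), np.float64(0.195)]
yaw [6.73698882 6.8646757 ]
handle [[0.574, -0.064, 0.084], [0.484, -0.073, 0.084]] 5.890600128255485
index [ 0.639 -0.199  0.06 ] 0.09446173521133554
wells [[0.545, -0.155, 0.091], [0.592, -0.182, 0.091], [0.593, -0.236, 0.091], [0.546, -0.265, 0.091], [0.5, -0.241, 0.091], [0.498, -0.183, 0.091]] [ 0.54562949 -0.21027477  0.091     ]
[  90.9   31.6  -28.5  -89.8 -146.4  150.7] [0.055 0.054 0.054 0.055 0.055 0.055]
ptr -149.06320662096354 0.08069878607035606
```

Call:
servo_tool(
  plan=[
    [100,0,0,-0.06,0,0,0.149],
    [100,0,0,-0.06,0,0,0],
    [100,0.043,-0.041,0,0,0,0],
    [100,0.043,-0.041,0,0,0,0],
    [100,0.043,-0.041,0,0,0,0],
    [100,0.043,-0.041,0,0,0,0],
    [100,0.043,-0.041,0,0,0,0],
    [100,0.043,-0.041,0,0,0,0],
  ],
)

```text
time_s: 1.1
ee_pos: [0.3731, -0.2542, 0.2974]
eef_rot: [-3.141, 0.0, 0.118]
force: [0.1, -0.6, -0.1]
grip_width: 0.0942
grip_force: 0.0
```

```bash
cat >> h.py <<'E'
def to(x,y,z,yaw=None):
    "print tool-frame shift and turn from the present pose to a tool-down target"
    from station import ctrl
    o=ctrl.get_obs(); R=Rn.from_euler('xyz',o['eef_rot'])
    s=R.inv().apply(np.array([x,y,z])-o['ee_pos'])
    t=(R.inv()*Rn.from_euler('xyz',[np.pi,0,yaw])).as_rotvec() if yaw is not None else 0
    print('t',round(o['time_s'],2),'pos',o['ee_pos'].round(4),'rpy',o['eef_rot'].round(3),'F',o['force'].round(1),'w',round(o['grip_width'],4),'q',o['qpos'].round(2))
    print('SHIFT',s.round(4),'TURN',np.round(t,3))
E
python3 -c "
from h import *
to(.529,-.068,.25,.118)"
```

```text
t 1.1 pos [ 0.3731 -0.2542  0.2974] rpy [-3.141  0.     0.118] F [ 0.1 -0.6 -0.1] w 0.0942 q [-0.68  0.01  1.58  0.    1.55  0.77]
SHIFT [ 0.1767 -0.1666  0.0474] TURN [-0.  0. -0.]
```

Call:
servo_tool(
  plan=[
    [100,0.044,-0.0415,0,0,0,0],
    [100,0.044,-0.0415,0,0,0,0],
    [100,0.044,-0.0415,0,0,0,0],
    [60,0.044,-0.042,0.03,0,0,0],
    [40,0,0,0.02,0,0,0],
    [40,0,0,0,0,0,0],
    [40,0,0,0,0,0,0],
    [40,0,0,0,0,0,0],
  ],
)

```text
time_s: 2.1
ee_pos: [0.5246, -0.0742, 0.2509]
eef_rot: [3.141, -0.002, 0.117]
force: [0.2, -0.1, 0.1]
grip_width: 0.0473
grip_force: 0.0
```

```bash
python3 -c "
from h import *
to(.529,-.068,.068,.118); c=shot('wrist','w1.png'); print(c['pose'].round(3).tolist(),c['mtx'][0,0],c['dist'])"
```

```text
t 2.1 pos [ 0.5246 -0.0742  0.2509] rpy [ 3.141e+00 -2.000e-03  1.170e-01] F [ 0.2 -0.1  0.1] w 0.0473 q [-0.21  0.21  1.47 -0.    1.47  1.24]
SHIFT [ 0.0048 -0.0057  0.1829] TURN [ 0.001 -0.002 -0.001]
[[0.117, 0.967, 0.226, 0.59], [-0.993, 0.114, 0.028, -0.066], [0.001, -0.228, 0.974, 0.457], [0.0, 0.0, 0.0, 1.0]] 271.55380783789684 [0.0216344 0.        0.        0.        0.       ]
```

View pics/w1.png

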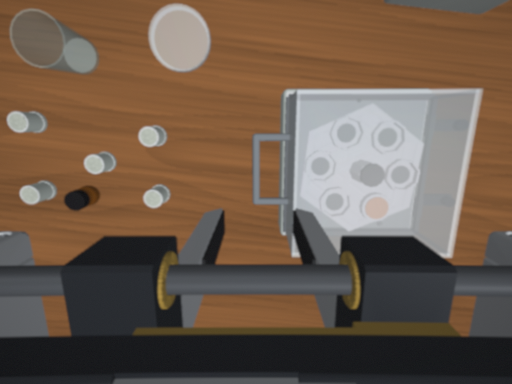

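The wrist view shows the handle bar at px (256,138)–(256,200) and the hood corners at (285,91), (480,91) and (452,256). The fingers straddle the bar, about 5 mm off its middle.

```bash
python3 -c "
from h import *
c=pickle.load(open('wrist.pkl','rb'))
h=onplane(c,[[256,138],[256,200]],.084);print(h.round(4),h.mean(0).round(4))
w=onplane(c,[[346,132],[387,137],[320,166],[400,174],[334,202],[375,207]],.091);cc=w.mean(0);print(cc.round(4));w-=cc;print(np.degrees(np.arctan2(w[:,1],w[:,0])).round(1),np.linalg.norm(w[:,:2],axis=1).round(3))
"
```

```text
[[ 0.5711 -0.0658  0.084 ]
 [ 0.4846 -0.0758  0.084 ]] [ 0.5279 -0.0708  0.084 ]
[ 0.5448 -0.2116  0.091 ]
[  31.   -28.3   90.4  -88.6  150.6 -147.5] [0.056 0.054 0.055 0.054 0.055 0.058]
```

Call:
servo_tool(
  plan=[
    [40,0.004,-0.004,0.04,0,0,0],
    [40,0,0,0.04,0,0,0],
    [40,0,0,0.04,0,0,0],
    [40,0,0,0.035,0,0,0],
    [40,0,0,0.028,0,0,0],
    [40,0,0,0,0,0,0],
    [0,0,0,0,0,0,0],
    [0,0,0,0,0,0,0],
  ],
  force=15,
)

```text
time_s: 3.15
ee_pos: [0.5287, -0.0693, 0.0682]
eef_rot: [3.141, -0.002, 0.118]
force: [0.9, -0.7, -0.3]
grip_width: 0.021
grip_force: 0.0
```

```bash
python3 -c "
import numpy as np
t=np.concatenate([[0],np.linspace(.05,1.76,23)]);r=.244;y=r*np.cos(t+.0903);z=r*np.sin(t+.0903)
for i in range(23):print(round(t[i+1],2),(-np.diff(y)[i]).round(4),(-np.diff(z)[i]).round(4))"
```

```text
0.05 0.0014 -0.0121
0.13 0.0034 -0.0187
0.21 0.0048 -0.0183
0.28 0.0062 -0.0179
0.36 0.0076 -0.0174
0.44 0.0089 -0.0167
0.52 0.0102 -0.016
0.59 0.0114 -0.0151
0.67 0.0125 -0.0142
0.75 0.0136 -0.0132
0.83 0.0146 -0.0121
0.9 0.0155 -0.0109
0.98 0.0163 -0.0097
1.06 0.017 -0.0084
1.14 0.0176 -0.0071
1.22 0.0181 -0.0057
1.29 0.0185 -0.0042
1.37 0.0188 -0.0028
1.45 0.0189 -0.0013
1.53 0.019 0.0001
1.6 0.0189 0.0016
1.68 0.0187 0.0031
1.76 0.0184 0.0045
```

Call:
servo_tool(
  plan=[
    [0,0,0,0,0,0,0],
    [0,0,0,0,0,0,0],
    [0,0.0,0.0015,-0.012,0,0,0],
    [0,0,0.0033,-0.0187,0,0,0],
    [0,0,0.0048,-0.0184,0,0,0],
    [0,0,0.0062,-0.018,0,0,0],
    [0,0,0.0075,-0.0175,0,0,0],
    [0,0,0.009,-0.0168,0,0,0],
  ],
)

```text
time_s: 4.15
ee_pos: [0.5319, -0.1015, 0.1698]
eef_rot: [3.141, -0.001, 0.118]
force: [-0.6, 0.3, -0.2]
grip_width: 0.0002
grip_force: 0.0
```

```bash
python3 -c "
from h import *
c=shot('wrist','w2.png'); c=shot('side'); cv2.imwrite('pics/s2.png',cv2.resize(c['pixels'][60:260,200:420,::-1],None,fx=3,fy=3))"
```

```text
(no output)
```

View pics/s2.png

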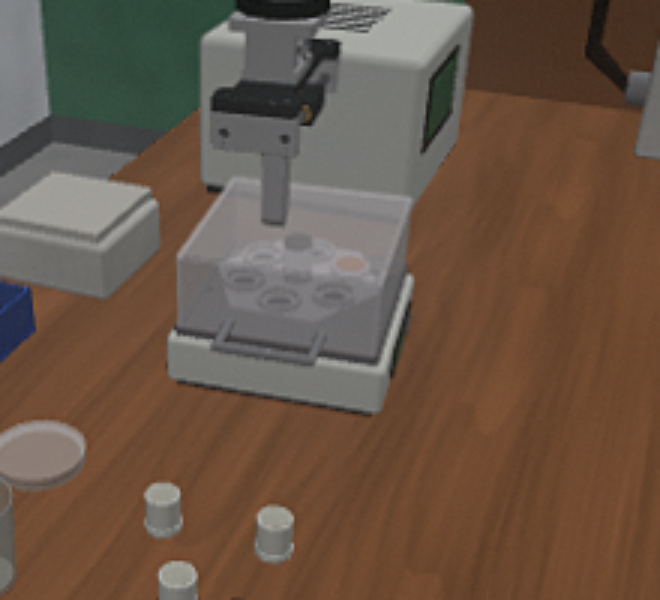

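View pics/w2.png

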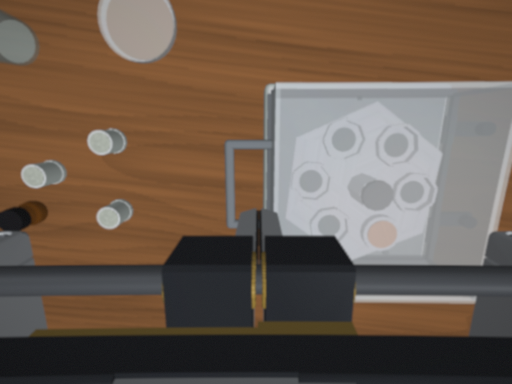

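The side view shows that the bar slipped out: the hood is shut and the closed fingers are above its front edge. I'll grip it again harder, centred on the pads, and lift more slowly.

Call:
servo_tool(
  plan=[
    [40,0,-0.0322,-0.01,0,0,0],
    [40,0,0,0,0,0,0],
    [40,0,0,0,0,0,0],
    [40,0,0,0.04,0,0,0],
    [40,0,0,0.04,0,0,0],
    [40,0,0,0.035,0,0,0],
    [0,0,0,0,0,0,0],
    [0,0,0,0,0,0,0],
  ],
  force=55,
)

```text
time_s: 5.25
ee_pos: [0.5286, -0.0697, 0.0644]
eef_rot: [3.141, -0.001, 0.117]
force: [-0.3, -0.1, 0.0]
grip_width: 0.021
grip_force: 0.0
```

Call:
servo_tool(
  plan=[
    [0,0,0,0,0,0,0],
    [0,0,0,0,0,0,0],
    [0,0,0,0,0,0,0],
    [0,0,0,0,0,0,0],
    [0,0,0,0,0,0,0],
    [0,0,0,0,0,0,0],
    [0,0,0,0,0,0,0],
    [0,0,0,0,0,0,0],
  ],
)

```text
time_s: 6.25
ee_pos: [0.528, -0.0692, 0.0632]
eef_rot: [-3.142, -0.0, 0.118]
force: [0.4, -0.3, -1.0]
grip_width: 0.0004
grip_force: 0.0
```

```bash
python3 -c "
from h import *
c=shot('wrist'); cv2.imwrite('pics/w3.png',c['pixels'][...,::-1])
c=shot('side'); cv2.imwrite('pics/s3.png',cv2.resize(c['pixels'][90:220,230:380,::-1],None,fx=4,fy=4))
P=pts(pickle.load(open('top.pkl','rb')));print(P[196:204,301:309].round(3)[3].tolist())"
```

```text
[[0.545, -0.07, -0.003], [0.531, -0.064, 0.089], [0.532, -0.067, 0.084], [0.531, -0.069, 0.09], [0.532, -0.073, 0.085], [0.545, -0.084, 0.001], [0.544, -0.087, 0.003], [0.545, -0.09, 0.002]]
```

View pics/s3.png

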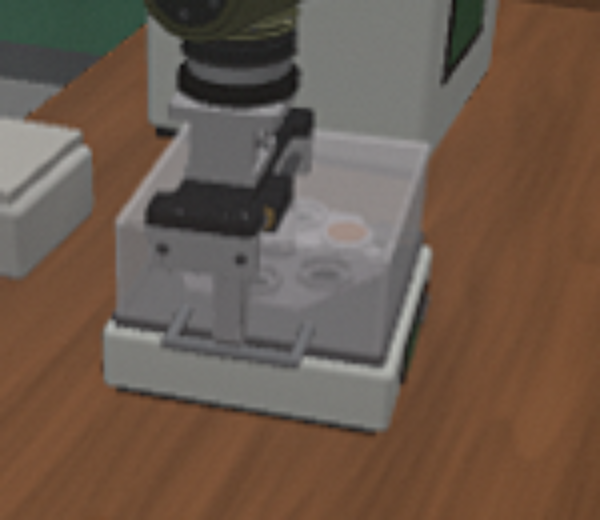

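The side crop shows the closed fingertips at px (228,338), with the bar in front of or below them at (228,350). I'll check the actual geometry with the side depth map.

```bash
python3 -c "
from h import *
c=pickle.load(open('side.pkl','rb'));P=pts(c)
for v in range(156,186): print(v,P[v,287].round(3),P[v,278].round(3),P[v,296].round(3),c['pixels'][v,287])
o,d=ray(c,[[287,178],[287,174]]); print((o+d*((-.07-o[1])/d[:,1])[:,None]).round(3))
"
```

```text
156 [0.501 0.006 0.198] [0.523 0.01  0.196] [ 0.52  -0.116  0.132] [104 102 102]
157 [0.502 0.005 0.195] [0.524 0.009 0.192] [ 0.521 -0.119  0.127] [103 101 102]
158 [0.5   0.009 0.194] [ 0.573 -0.112  0.116] [ 0.521 -0.118  0.124] [105 103 103]
159 [ 0.525 -0.057  0.152] [ 0.573 -0.113  0.112] [ 0.521 -0.121  0.119] [103 101 103]
160 [ 0.525 -0.059  0.148] [ 0.572 -0.11   0.111] [ 0.521 -0.119  0.117] [103 101 103]
161 [ 0.525 -0.058  0.145] [ 0.573 -0.114  0.105] [ 0.52  -0.119  0.114] [104 102 104]
162 [ 0.525 -0.059  0.142] [ 0.572 -0.112  0.103] [ 0.519 -0.117  0.112] [102 101 102]
163 [ 0.525 -0.058  0.139] [ 0.572 -0.112  0.099] [ 0.52  -0.118  0.108] [102  99 101]
164 [ 0.525 -0.059  0.135] [ 0.571 -0.11   0.098] [ 0.52  -0.119  0.105] [105 102 103]
165 [ 0.525 -0.059  0.132] [ 0.572 -0.111  0.094] [ 0.519 -0.115  0.104] [103 101 102]
166 [ 0.525 -0.06   0.129] [ 0.572 -0.111  0.091] [ 0.519 -0.118  0.099] [105 102 104]
167 [ 0.524 -0.058  0.127] [ 0.573 -0.113  0.086] [ 0.52  -0.119  0.095] [103 101 103]
168 [ 0.525 -0.059  0.123] [ 0.572 -0.111  0.083] [ 0.518 -0.116  0.093
[... 831 characters left out ...]
105  0.053] [ 0.502 -0.071  0.09 ] [85 84 86]
179 [ 0.541 -0.106  0.056] [ 0.57  -0.107  0.048] [ 0.501 -0.069  0.088] [99 99 96]
180 [ 0.541 -0.106  0.053] [ 0.569 -0.105  0.046] [ 0.501 -0.069  0.085] [124 124 120]
181 [ 0.542 -0.111  0.046] [ 0.568 -0.104  0.044] [ 0.515 -0.111  0.053] [128 128 124]
182 [ 0.541 -0.108  0.044] [ 0.568 -0.103  0.041] [ 0.514 -0.11   0.051] [125 125 122]
183 [ 0.542 -0.11   0.04 ] [ 0.569 -0.106  0.035] [ 0.514 -0.111  0.046] [122 122 118]
184 [ 0.541 -0.109  0.037] [ 0.569 -0.106  0.032] [ 0.514 -0.11   0.043] [124 123 120]
185 [ 0.542 -0.109  0.033] [ 0.569 -0.107  0.027] [ 0.514 -0.111  0.039] [123 123 119]
[[ 0.528 -0.07   0.084]
 [ 0.528 -0.07   0.097]]
```

```bash
python3 -c "
from h import *
from station import ctrl
c=shot('wrist');P=pts(c);o=ctrl.get_obs();print(o['ee_pos'],c['pose'][:3,3],o['qpos'],o['force'],o['tau'])
for p in [(20,380),(20,60),(100,220),(150,150)]: print(p,P[p].round(3))
hs=c['z_map'][100:340:20,256];print(hs.round(3)); print(P[100:340:15,256].round(3).tolist())
"
```

```text
[ 0.52797643 -0.06922771  0.06318579] [ 0.59353167 -0.06154082  0.26920695] [-1.99161276e-01  3.85476150e-01  1.69073098e+00 -2.24793624e-06
  1.06542632e+00  1.25383514e+00] [-0.76200394 -0.01327676  0.44705202] [-3.11699241e-04 -5.38083816e+01 -3.10646725e+01  3.35248956e-02
 -6.52050599e-02 -2.98640941e-05]
(20, 380) [ 0.694 -0.158 -0.001]
(20, 60) [ 0.66   0.121 -0.001]
(100, 220) [ 0.611 -0.023 -0.001]
(150, 150) [ 0.555  0.042 -0.002]
[0.258 0.263 0.268 0.183 0.186 0.189 0.167 0.14  0.119 0.072 0.309 0.315]
[[0.615, -0.057, -0.001], [0.601, -0.058, -0.001], [0.587, -0.06, -0.001], [0.573, -0.062, -0.001], [0.57, -0.063, 0.087], [0.559, -0.064, 0.086], [0.549, -0.065, 0.088], [0.538, -0.067, 0.086], [0.536, -0.067, 0.111], [0.536, -0.067, 0.134], [0.536, -0.067, 0.151], [0.556, -0.065, 0.201], [0.553, -0.066, 0.204], [0.407, -0.081, -0.001], [0.388, -0.083, -0.0], [0.368, -0.086, -0.001]]
```

View pics/w3.png

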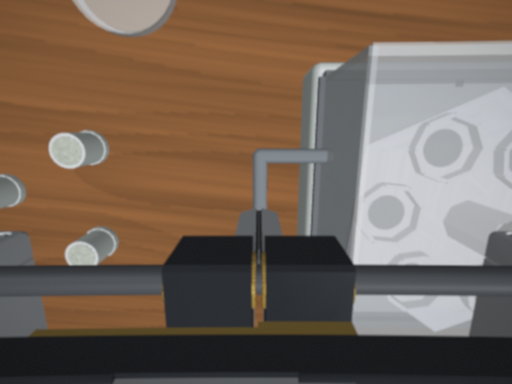

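```bash
python3 -c "
from h import *
c=pickle.load(open('wrist.pkl','rb'));P=pts(c)
for u in (248,268):
  for v in range(200,222,1): print(u,v,P[v,u].round(3),c['pixels'][v,u])
c=pickle.load(open('side.pkl','rb'));P=pts(c)
for u in (284,286,289,291):
  for v in range(172,179): print(u,v,P[v,u].round(3),c['pixels'][v,u])
"
```

```text
248 200 [ 0.516 -0.06  -0.   ] [136  93  57]
248 201 [ 0.515 -0.06  -0.002] [133  90  55]
248 202 [ 0.514 -0.06  -0.   ] [130  88  55]
248 203 [ 0.512 -0.06  -0.003] [128  88  54]
248 204 [ 0.512 -0.061 -0.001] [126  87  54]
248 205 [ 0.51  -0.061 -0.002] [127  88  56]
248 206 [ 0.509 -0.061 -0.001] [125  86  53]
248 207 [ 0.508 -0.061 -0.001] [125  86  53]
248 208 [ 0.507 -0.061 -0.002] [124  86  54]
248 209 [ 0.506 -0.061 -0.   ] [119  88  66]
248 210 [ 0.536 -0.061  0.094] [107  93  86]
248 211 [ 0.537 -0.061  0.097] [97 96 97]
248 212 [ 0.537 -0.062  0.1  ] [ 95  97 100]
248 213 [ 0.536 -0.062  0.101] [ 94  97 100]
248 214 [ 0.536 -0.062  0.102] [94 96 99]
248 215 [ 0.537 -0.062  0.105] [93 96 99]
248 216 [ 0.536 -0.062  0.107] [93 96 99]
248 217 [ 0.537 -0.062  0.109] [94 97 99]
248 218 [ 0.537 -0.062  0.111] [95 97 99]
248 219 [ 0.536 -0.062  0.112] [ 94  97 100]
248 220 [ 0.536 -0.062  0.114] [94 97 99]
248 221 [ 0.537 -0.062  0.116] [94 97 99]
268 200 [ 0.519 -0.081 -0.   ] [140  96  61]
268 201 [ 0.518 -0.081  0.001] [137  94  61]
268 202 [ 0.516 -0.081 -0.002] [135  93  59]
[... 1358 characters left out ...]
101]
286 177 [ 0.529 -0.066  0.089] [100 100 103]
286 178 [ 0.529 -0.067  0.086] [81 81 83]
289 172 [ 0.519 -0.061  0.111] [108 106 107]
289 173 [ 0.518 -0.059  0.109] [111 108 110]
289 174 [ 0.519 -0.06   0.105] [111 110 111]
289 175 [ 0.519 -0.06   0.102] [92 89 90]
289 176 [ 0.522 -0.071  0.091] [86 84 86]
289 177 [ 0.521 -0.066  0.091] [100  99 103]
289 178 [ 0.521 -0.068  0.087] [93 93 95]
291 172 [ 0.519 -0.077  0.102] [100  97  98]
291 173 [ 0.519 -0.077  0.098] [99 98 98]
291 174 [ 0.53  -0.109  0.074] [84 81 83]
291 175 [ 0.53  -0.109  0.071] [69 65 66]
291 176 [ 0.517 -0.073  0.092] [96 95 98]
291 177 [ 0.516 -0.069  0.091] [111 112 115]
291 178 [ 0.516 -0.069  0.088] [ 97  98 101]
```

The fingertips are really about 32 mm higher than the reported TCP. The finger edges are at z ≈ 0.095 in both views while the TCP reads 0.063, and x and y agree. I'll lower by 30 mm to get the bar into the pads.

Call:
servo_tool(
  plan=[
    [35,0,0.001,-0.005,0,0,0],
    [35,0,0,0,0,0,0],
    [35,0,0,0,0,0,0],
    [35,0,0,0,0,0,0],
    [35,0,0,0.018,0,0,0],
    [35,0,0,0.017,0,0,0],
    [35,0,0,0,0,0,0],
    [0,0,0,0,0,0,0],
  ],
  force=40,
)

```text
time_s: 7.4
ee_pos: [0.5283, -0.0703, 0.0335]
eef_rot: [3.142, -0.0, 0.118]
force: [-0.2, 0.6, -0.6]
grip_width: 0.0263
grip_force: 0.0
```

Call:
servo_tool(
  plan=[
    [0,0,0,0,0,0,0],
    [0,0,0,0,0,0,0],
    [0,0,0,0,0,0,0],
    [0,0,0,0,0,0,0],
    [0,0,0,0,0,0,0],
    [0,0,0,0,0,0,0],
    [0,0,0,0,0,0,0],
    [0,0,0,0,0,0,0],
  ],
)

```text
time_s: 8.4
ee_pos: [0.5284, -0.0699, 0.0337]
eef_rot: [-3.141, -0.001, 0.118]
force: [-0.5, 5.5, 5.8]
grip_width: 0.0089
grip_force: 40.0
```

Call:
servo_tool(
  plan=[
    [0,0,0.0014,-0.0121,0,0,0],
    [0,0,0.0034,-0.0187,0,0,0],
    [0,0,0.0048,-0.0183,0,0,0],
    [0,0,0.0062,-0.0179,0,0,0],
    [0,0,0.0076,-0.0174,0,0,0],
    [0,0,0.0089,-0.0167,0,0,0],
    [0,0,0.0102,-0.016,0,0,0],
    [0,0,0.0114,-0.0151,0,0,0],
  ],
  force=30,
)

```text
time_s: 9.4
ee_pos: [0.5344, -0.122, 0.1666]
eef_rot: [-3.138, -0.0, 0.119]
force: [-2.4, 14.0, 8.9]
grip_width: 0.0093
grip_force: 30.0
```

Call:
servo_tool(
  plan=[
    [0,0,0.0125,-0.0142,0,0,0],
    [0,0,0.0136,-0.0132,0,0,0],
    [0,0,0.0146,-0.0121,0,0,0],
    [0,0,0.0155,-0.0109,0,0,0],
    [0,0,0.0163,-0.0097,0,0,0],
    [0,0,0.017,-0.0084,0,0,0],
    [0,0,0.0176,-0.0071,0,0,0],
    [0,0,0.0181,-0.0057,0,0,0],
  ],
)

```text
time_s: 10.4
ee_pos: [0.5491, -0.2486, 0.2483]
eef_rot: [3.141, -0.001, 0.118]
force: [-1.1, 1.2, 1.6]
grip_width: 0.009
grip_force: 30.0
```

Call:
servo_tool(
  plan=[
    [0,0,0.0185,-0.0042,0,0,0],
    [0,0,0.0188,-0.0028,0,0,0],
    [0,0,0.0189,-0.0013,0,0,0],
    [0,0,0.019,0.0001,0,0,0],
    [0,0,0.0189,0.0016,0,0,0],
    [0,0,0.0187,0.0031,0,0,0],
    [0,0,0.0184,0.0045,0,0,0],
    [60,0,0,0,0,0,0],
  ],
)

```text
time_s: 11.4
ee_pos: [0.564, -0.3797, 0.2447]
eef_rot: [-3.141, 0.001, 0.116]
force: [-0.8, -0.6, -1.0]
grip_width: 0.0159
grip_force: 0.7
```

Call:
servo_tool(
  plan=[
    [60,0,0,0,0,0,0],
    [60,0,0,0,0,0,0],
    [60,0,0,0,0,0,0],
    [60,0,0,0,0,0,0],
    [60,0,0,-0.03,0,0,0],
    [60,0,0,-0.04,0,0,0],
    [60,0,-0.03,-0.04,0,0,0],
    [60,0,-0.05,0,0,0,0],
  ],
)

```text
time_s: 12.4
ee_pos: [0.5554, -0.2989, 0.3585]
eef_rot: [3.139, -0.004, 0.116]
force: [0.7, 0.6, -0.8]
grip_width: 0.0566
grip_force: 0.0
```

```bash
python3 -c "
from h import *
to(.5455,-.2105,.25,-.241); c=shot('top')
cv2.imwrite('pics/t4.png',np.hstack([cv2.resize(c['pixels'][130:270,290:440,::-1],None,fx=4,fy=4),]))"
```

```text
t 12.4 pos [ 0.5554 -0.2989  0.3585] rpy [ 3.139 -0.004  0.116] F [ 0.7  0.6 -0.8] w 0.0566 q [-0.55  0.44  0.92  0.    1.77  0.9 ]
SHIFT [-0.     -0.0893  0.1083] TURN [ 0.002 -0.004  0.357]
```

View pics/t4.png

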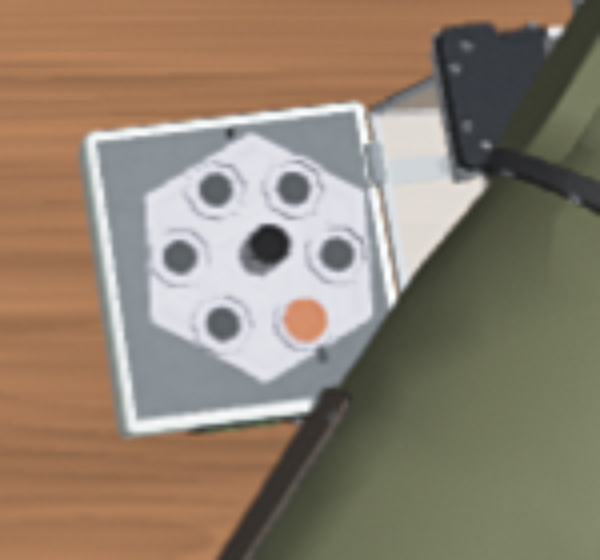

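The top crop shows the hood standing over to the right. The carousel wells are at (216,188), (294,188), (338,255), (222,323) and (180,257), the copper disc at (305,320), the pointer at (321,354), the cap at (270,243) and the index mark at (230,132).

```bash
python3 -c "
from h import *
c=pickle.load(open('top.pkl','rb'))
f=lambda p:np.array(p)/4+[290-.4,130-.4]
w=onplane(c,f([[216,188],[294,188],[338,255],[222,323],[180,257]]),.086);d=onplane(c,f([[305,320]]),.1)
w=np.r_[w,d];cc=w.mean(0);w=w-cc;a=np.degrees(np.arctan2(w[:,1],w[:,0]));print(cc.round(4),a.round(1),(a%60).mean(),np.linalg.norm(w[:,:2],axis=1).round(3))
p=onplane(c,f([321,354]),.09)[0]-cc;print('ptr',np.degrees(np.arctan2(p[1],p[0])))
print('cap',onplane(c,f([270,243]),.134),'index',onplane(c,f([230,132]),.06)-[.5455,-.2105,0])
"
```

```text
[ 0.5465 -0.2108  0.0883] [  30.2  -29.4  -90.   150.1   91.  -150.1] 30.2853575383252 [0.056 0.055 0.056 0.055 0.055 0.055]
ptr -150.37703132986684
cap [[ 0.54676805 -0.20866028  0.134     ]] index [[0.09592555 0.01110341 0.06      ]]
```

Call:
servo_tool(
  plan=[
    [48,0.0005,-0.045,0,0,0,0],
    [48,0.0005,-0.044,0,0,0,0],
    [48,0,0,0.05,0,0,0.183],
    [48,0,0,0.06,0,0,0.183],
    [48,0,0,0.06,0,0,0],
    [48,0,0,0.06,0,0,0],
    [48,0,0,0,0,0,0],
    [48,0,0,0,0,0,0],
  ],
  force=20,
)

```text
time_s: 13.45
ee_pos: [0.5468, -0.2108, 0.1285]
eef_rot: [3.141, -0.003, -0.248]
force: [0.6, 1.1, -0.9]
grip_width: 0.0453
grip_force: 0.0
```

```bash
python3 -c "
from h import *
to(.546,-.2103,.074,-.25)
c=shot('wrist','w5.png');P=pts(c);m=(P[...,2]>.128)&(P[...,2]<.138)&(np.hypot(P[...,0]-.546,P[...,1]+.21)<.03)
print(m.sum(),P[m].mean(0) if m.any() else 0)"
```

```text
t 13.45 pos [ 0.5468 -0.2108  0.1285] rpy [ 3.141e+00 -3.000e-03 -2.480e-01] F [ 0.6  1.1 -0.9] w 0.0453 q [-0.43  0.42  1.48  0.    1.24  1.39]
SHIFT [-0.0011 -0.0004  0.0545] TURN [ 0.001 -0.003  0.002]
1007 [ 0.54621133 -0.21171926  0.13169181]
```

View pics/w5.png

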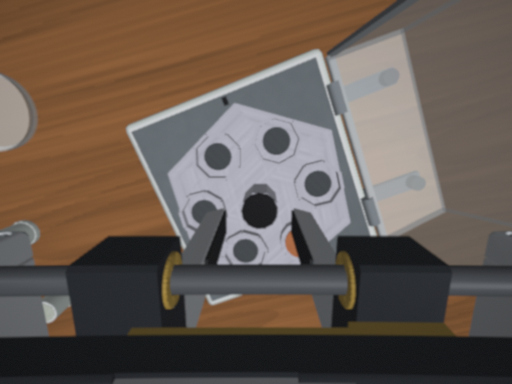

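The wrist view shows the black cap at (260,211), centred between the fingers. Next: go down and grip.

Call:
servo_tool(
  plan=[
    [48,-0.0005,0,0.02,0,0,0],
    [48,0,0,0.02,0,0,0],
    [48,0,0,0.0135,0,0,0],
    [48,0,0,0,0,0,0],
    [10,0,0,0,0,0,0],
    [10,0,0,0,0,0,0],
    [10,0,0,0,0,0,0],
    [10,0,0,0,0,0,0],
  ],
  force=20,
)

```text
time_s: 14.5
ee_pos: [0.5455, -0.211, 0.0731]
eef_rot: [3.14, -0.001, -0.248]
force: [-2.3, -4.8, 6.5]
grip_width: 0.0278
grip_force: 20.0
```

Call:
servo_tool(
  plan=[
    [10,0,0,-0.002,0,0,-0.15],
    [10,0,0,0,0,0,-0.15],
    [10,0,0,0,0,0,-0.15],
    [10,0,0,0,0,0,-0.15],
    [10,0,0,0,0,0,-0.15],
    [10,0,0,0,0,0,-0.15],
    [10,0,0,0,0,0,-0.15],
    [10,0,0,0,0,0,-0.15],
  ],
)

```text
time_s: 15.5
ee_pos: [0.5446, -0.2106, 0.0737]
eef_rot: [-3.14, 0.001, 0.956]
force: [-2.0, -5.1, -2.9]
grip_width: 0.0287
grip_force: 19.9
```

Call:
servo_tool(
  plan=[
    [10,0,0,0,0,0,-0.15],
    [10,0,0,0,0,0,-0.15],
    [10,0,0,0,0,0,-0.15],
    [10,0,0,0,0,0,-0.15],
    [10,0,0,0,0,0,-0.15],
    [10,0,0,0,0,0,-0.15],
    [10,0,0,0,0,0,-0.15],
    [10,0,0,0,0,0,0],
  ],
)

```text
time_s: 16.5
ee_pos: [0.5443, -0.2106, 0.0736]
eef_rot: [-3.14, -0.001, 2.004]
force: [-3.0, -5.7, -4.7]
grip_width: 0.0281
grip_force: 20.0
```

Call:
servo_tool(
  plan=[
    [10,0,0,0,0,0,-0.156],
    [10,0,0,0,0,0,-0.156],
    [10,0,0,0,0,0,-0.156],
    [10,0,0,0,0,0,0],
    [10,0,0,0,0,0,0],
    [48,0,0,0,0,0,0],
    [48,0,0,0,0,0,0],
    [48,0,0,0,0,0,0],
  ],
)

```text
time_s: 17.5
ee_pos: [0.5454, -0.2101, 0.0743]
eef_rot: [3.141, 0.0, 2.47]
force: [-0.9, -0.1, -0.0]
grip_width: 0.045
grip_force: 0.0
```

Call:
servo_tool(
  plan=[
    [48,0,0,-0.02,0,0,0],
    [48,0,0,-0.03,0,0,0.15],
    [48,0,0,-0.03,0,0,0.15],
    [48,0,0,-0.03,0,0,0.15],
    [48,0,0,-0.03,0,0,0.15],
    [48,0,0,0,0,0,0],
    [48,0,0,0,0,0,0],
    [48,0,0,0,0,0,0],
  ],
)

```text
time_s: 18.5
ee_pos: [0.5449, -0.2101, 0.213]
eef_rot: [-3.14, -0.001, 1.871]
force: [0.2, -0.7, -0.9]
grip_width: 0.045
grip_force: 0.0
```

```bash
python3 -c "
from h import *
to(.546,-.2103,.2,2)
c=shot('wrist');P=pts(c);o=np.array([.546,-.2103]);r=np.hypot(P[...,0]-o[0],P[...,1]-o[1])
m=(P[...,2]>.115)&(r<.014); print('cap z',np.median(P[m][:,2]),m.sum())
for th in range(0,360,30):
  q=o+.072*np.array([np.cos(np.radians(th+6.7)),np.sin(np.radians(th+6.7))])
  k=(np.hypot(P[...,0]-q[0],P[...,1]-q[1])<.005)&(P[...,2]>.05)&(P[...,2]<.12)
  print(th,k.sum(),np.median(P[k][:,2]).round(4) if k.any() else None)
hs=cv2.cvtColor(c['pixels'],cv2.COLOR_RGB2HSV); k=(hs[...,1]>90)&(hs[...,0]<20)&(P[...,2]>.075)&(P[...,2]<.12); d=P[k].mean(0)[:2]-o; print('disc',k.sum(),np.degrees(np.arctan2(d[1],d[0])),np.linalg.norm(d),np.median(P[k][:,2]))
"
```

```text
t 18.5 pos [ 0.5449 -0.2101  0.213 ] rpy [-3.140e+00 -1.000e-03  1.871e+00] F [ 0.2 -0.7 -0.9] w 0.045 q [-0.43  0.35  1.37  0.    1.42 -0.73]
SHIFT [-0.0005  0.001   0.013 ] TURN [-0.001 -0.001 -0.129]
cap z 0.12418600590854095 471
0 32 0.0907
30 49 0.081
60 50 0.0836
90 57 0.0807
120 53 0.0815
150 54 0.0807
180 56 0.0815
210 46 0.0808
240 4 0.0812
270 41 0.0807
300 59 0.0816
330 0 None
disc 426 4.235762959266242 0.05349784563641369 0.09232560123081768
```

The carousel is home: plate top at 0.081, cap at 0.124, level, with its disc toward +x. Now the cups, starting with one gripped at the yaw that suits well 3.

Call:
servo_tool(
  plan=[
    [60,0,0,0,0,0,0.183],
    [60,0.0487,-0.0033,0,0,0,0],
    [60,0.0487,-0.0033,0,0,0,0],
    [60,0.0487,-0.0033,0,0,0,0],
    [60,0.0487,-0.0033,0,0,0,0],
    [60,0.0487,-0.0033,0,0,0,0],
    [60,0,0,0,0,0,0],
    [60,0,0,0,0,0,0],
  ],
)

```text
time_s: 19.55
ee_pos: [0.5007, 0.0293, 0.2139]
eef_rot: [-3.141, 0.0, 1.687]
force: [0.0, 0.1, 0.4]
grip_width: 0.0562
grip_force: 0.0
```

```bash
cat >> h.py <<'E'
def cups(name='wrist',z=.036):
    "centres of white cup tops standing with their top at height z"
    c=shot(name); P=pts(c); hs=cv2.cvtColor(c['pixels'],cv2.COLOR_RGB2HSV)
    m=((hs[...,1]<60)&(hs[...,2]>130)&(abs(P[...,2]-z)<.007)).astype(np.uint8)
    m=cv2.morphologyEx(m,cv2.MORPH_OPEN,np.ones((3,3)))
    for k in cv2.findContours(m,cv2.RETR_EXTERNAL,cv2.CHAIN_APPROX_NONE)[0]:
        if cv2.contourArea(k)<60: continue
        q=onplane(c,k.reshape(-1,2),z)[:,:2].astype(np.float32)
        (x,y),r=cv2.minEnclosingCircle(q)
        if r<.03: print('cup',round(x,4),round(y,4),'r',round(r,4),'mean',P[m>0][np.hypot(P[m>0][:,0]-x,P[m>0][:,1]-y)<.018].mean(0).round(4))
E
python3 -c "
from h import *
to(.549,.099,.1,1.688); cups(); print('top'); cups('top')"
```

```text
t 19.55 pos [0.5007 0.0293 0.2139] rpy [-3.141  0.     1.687] F [0.  0.1 0.4] w 0.0562 q [-0.01  0.16  1.6  -0.    1.38 -0.13]
SHIFT [0.0636 0.0562 0.1139] TURN [-0.     0.    -0.001]
cup 0.5513 0.0975 r 0.0152 mean [0.5515 0.0976 0.035 ]
cup 0.4546 0.0884 r 0.0148 mean [0.4545 0.0884 0.0351]
cup 0.4995 0.179 r 0.0157 mean [0.4993 0.1797 0.0348]
cup 0.6393 0.1996 r 0.0179 mean [0.6371 0.1977 0.0359]
top
cup 0.4379 0.281 r 0.0156 mean [0.4376 0.2813 0.0354]
cup 0.4979 0.1808 r 0.0147 mean [0.4973 0.1811 0.0353]
cup 0.5482 0.2903 r 0.0154 mean [0.5487 0.2903 0.0351]
```

Call:
servo_tool(
  plan=[
    [60,0.0312,0.0288,0.02,0,0,0],
    [60,0.0312,0.0288,0.04,0,0,0],
    [60,0,0,0.06,0,0,0],
    [60,0,0,0.06,0,0,0],
    [60,0,0,0.035,0,0,0],
    [60,0,0,0.015,0,0,0],
    [60,0,0,0,0,0,0],
    [10,0,0,0,0,0,0],
  ],
  force=15,
)

```text
time_s: 20.65
ee_pos: [0.5517, 0.0982, -0.0142]
eef_rot: [3.139, 0.0, 1.686]
force: [-0.1, 0.3, 1.2]
grip_width: 0.0499
grip_force: 0.0
```

Call:
servo_tool(
  plan=[
    [10,0,0,0,0,0,0],
    [10,0,0,0,0,0,0],
    [10,0,0,0,0,0,0],
    [10,0,0,-0.03,0,0,0],
    [10,0,0,-0.05,0,0,0],
    [10,0,0,-0.05,0,0,0],
    [10,0,0,-0.05,0,0,0],
    [10,0,0,0,0,0,0],
  ],
)

```text
time_s: 21.65
ee_pos: [0.5521, 0.0985, 0.168]
eef_rot: [3.135, 0.0, 1.687]
force: [-0.2, 0.3, -0.2]
grip_width: 0.0297
grip_force: 15.0
```

```bash
python3 -c "
from h import *
a=np.radians(186.5);X=.5453+.055*np.cos(a);Y=-.2107+.055*np.sin(a);print(X,Y)
to(X,Y,.066,1.688)
c=shot('wrist','w6.png');P=pts(c);from station import ctrl
o=ctrl.get_obs()['ee_pos'];m=(np.hypot(P[...,0]-o[0],P[...,1]-o[1])<.02)&(abs(P[...,2]-o[2]-.053)<.012)
q=P[m];print(m.sum(),q.mean(0)-o,q.min(0)-o,q.max(0)-o)"
```

```text
0.4906535479377877 -0.21692617675723486
t 21.65 pos [0.5521 0.0985 0.168 ] rpy [3.135 0.    1.687] F [-0.2  0.3 -0.2] w 0.0297 q [ 0.11  0.33  1.51  0.    1.3  -0.  ]
SHIFT [-0.3062 -0.0983  0.1014] TURN [ 0.007  0.    -0.001]
2228 [0.00020277 0.00161052 0.05244924] [-0.01852537 -0.01580061  0.04116026] [0.01648581 0.01471957 0.06479231]
```

View pics/w6.png

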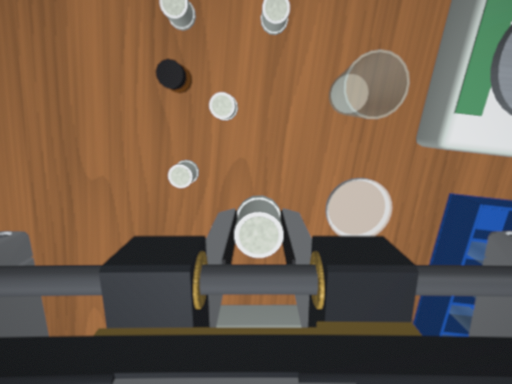

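The wrist view shows the cup held between the fingers with its top at (259,236). Three of the remaining cups and the jar stand undisturbed.

```bash
cat >> h.py <<'E'
def held():
    "offset of the held cup's top from the TCP, in tool axes"
    from station import ctrl
    c=shot('wrist'); o=ctrl.get_obs(); R=Rn.from_euler('xyz',o['eef_rot']); P=pts(c)
    L=R.inv().apply(P.reshape(-1,3)-o['ee_pos']).reshape(P.shape)
    hs=cv2.cvtColor(c['pixels'],cv2.COLOR_RGB2HSV)
    m=((hs[...,1]<60)&(hs[...,2]>140)&(np.hypot(L[...,0],L[...,1])<.022)&(abs(L[...,2]+.053)<.006)).astype(np.uint8)
    m=cv2.morphologyEx(m,cv2.MORPH_OPEN,np.ones((5,5)))
    k=max(cv2.findContours(m,cv2.RETR_EXTERNAL,cv2.CHAIN_APPROX_NONE)[0],key=cv2.contourArea)
    zt=np.median(P[m>0][:,2]); q=onplane(c,k.reshape(-1,2),zt); (x,y),r=cv2.minEnclosingCircle(q[:,:2].astype(np.float32))
    print('held',R.inv().apply([x-o['ee_pos'][0],y-o['ee_pos'][1],0]).round(4),'r',round(r,4),'ztop-tcp',round(zt-o['ee_pos'][2],4))
E
python3 -c "
from h import *
held()"
```

```text
held [-0.0002  0.0002 -0.    ] r 0.0155 ztop-tcp 0.0517
```

Call:
servo_tool(
  plan=[
    [10,-0.051,-0.0164,0,0,0,0],
    [10,-0.051,-0.0164,0,0,0,0],
    [10,-0.051,-0.0164,0,0,0,0],
    [10,-0.051,-0.0164,0,0,0,0],
    [10,-0.051,-0.0164,0,0,0,0],
    [10,-0.051,-0.0164,0,0,0,0],
    [10,0,0,0,0,0,0],
    [10,0,0,0,0,0,0],
  ],
)

```text
time_s: 22.75
ee_pos: [0.4879, -0.2165, 0.1629]
eef_rot: [-3.14, -0.001, 1.686]
force: [-0.3, 0.4, -1.5]
grip_width: 0.0295
grip_force: 15.0
```

```bash
python3 -c "
from h import *
to(.4907,-.2169,.066,1.688); held()
c=pickle.load(open('wrist.pkl','rb'))
hs=cv2.cvtColor(c['pixels'],cv2.COLOR_RGB2HSV);P=pts(c)
# dark well floors and the black cap
g=c['pixels'].max(2);m=((g<120)&(P[...,2]>.06)&(P[...,2]<.1)&(np.hypot(P[...,0]-.546,P[...,1]+.211)<.08)).astype(np.uint8)
n,l,s,ce=cv2.connectedComponentsWithStats(m)
for i in range(1,n):
    if s[i][4]>60: print(s[i],onplane(c,ce[i],.082)[0].round(4))
"
```

```text
t 22.75 pos [ 0.4879 -0.2165  0.1629] rpy [-3.140e+00 -1.000e-03  1.686e+00] F [-0.3  0.4 -1.5] w 0.0295 q [-0.49  0.28  1.58  0.    1.28 -0.6 ]
SHIFT [-0.0009  0.0029  0.0969] TURN [-0.002 -0.001 -0.002]
held [-0.0007 -0.0004 -0.    ] r 0.0153 ztop-tcp 0.0497
[276 133  23  23 386] [ 0.512 -0.168  0.082]
[329 133  22  23 398] [ 0.5665 -0.1619  0.082 ]
[300 177  19  18  79] [ 0.5385 -0.2053  0.082 ]
[250 178  21  19 317] [ 0.4899 -0.2173  0.082 ]
[323 220  21  15 255] [ 0.5769 -0.2545  0.082 ]
```

Call:
servo_tool(
  plan=[
    [10,-0.0005,0.0028,0.03,0,0,0],
    [10,0,0,0.03,0,0,0],
    [10,0,0,0.015,0,0,0],
    [10,0,0,0.008,0,0,0],
    [10,0,0,0.006,0,0,0],
    [10,0,0,0.005,0,0,0],
    [10,0,0,0.002,0,0,0],
    [10,0,0,0,0,0,0],
  ],
)

```text
time_s: 23.8
ee_pos: [0.4912, -0.2172, 0.0683]
eef_rot: [3.141, 0.0, 1.687]
force: [0.3, -0.3, -0.5]
grip_width: 0.0294
grip_force: 15.0
```

Call:
servo_tool(
  plan=[
    [10,0,0,0.0015,0,0,0],
    [10,0,0,0,0,0,0],
    [44,0,0,0,0,0,0],
    [44,0,0,0,0,0,0],
    [44,0,0,0,0,0,0],
    [44,0,0,-0.03,0,0,0],
    [44,0,0,-0.06,0,0,0],
    [60,0,0,-0.06,0,0,0.175],
  ],
)

```text
time_s: 24.8
ee_pos: [0.4908, -0.217, 0.2184]
eef_rot: [-3.141, -0.0, 1.509]
force: [0.5, -0.2, 0.1]
grip_width: 0.0481
grip_force: 0.0
```

```bash
python3 -c "
from h import *
to(.5,.0,.2,.64); cups('wrist',.118)"
```

```text
t 24.8 pos [ 0.4908 -0.217   0.2184] rpy [-3.141 -0.     1.509] F [ 0.5 -0.2  0.1] w 0.0481 q [-0.48  0.24  1.5   0.    1.4  -0.42]
SHIFT [ 0.2172 -0.0043  0.0185] TURN [-0.001 -0.     0.869]
cup 0.4915 -0.2173 r 0.0153 mean [ 0.4915 -0.2173  0.1169]
```

```bash
cat >> h.py <<'E'
def mix(x,y,z,yaw,n):
    "tool-axis shifts per row for an even tool-down move with turning"
    from station import ctrl
    o=ctrl.get_obs(); y0=o['eef_rot'][2]; dy=(yaw-y0)/n; d=(np.array([x,y,z])-o['ee_pos'])/n
    print('t',round(o['time_s'],1),'turn/row',round(-dy,4),'len',np.linalg.norm(d).round(4))
    for i in range(n): print(Rn.from_euler('xyz',[np.pi,0,y0+dy*i]).inv().apply(d).round(4).tolist())
E
python3 -c "
from h import *
mix(.406,.052,.2,.64,7)"
```

```text
t 24.9 turn/row 0.1225 len 0.0407
[0.0376, -0.0152, 0.0038]
[0.0354, -0.0197, 0.0038]
[0.0328, -0.0239, 0.0038]
[0.0296, -0.0277, 0.0038]
[0.026, -0.0311, 0.0038]
[0.022, -0.0341, 0.0038]
[0.0177, -0.0365, 0.0038]
```

Call:
servo_tool(
  plan=[
    [60,0.0376,-0.0152,0.0035,0,0,0.1225],
    [60,0.0354,-0.0197,0.0035,0,0,0.1225],
    [60,0.0328,-0.0239,0.0035,0,0,0.1225],
    [60,0.0296,-0.0277,0.0035,0,0,0.1225],
    [60,0.026,-0.0311,0.0035,0,0,0.1225],
    [60,0.022,-0.0341,0.0035,0,0,0.1225],
    [60,0.0177,-0.0365,0.0035,0,0,0.1225],
    [60,0,0,0,0,0,0],
  ],
)

```text
time_s: 25.85
ee_pos: [0.3997, 0.0533, 0.1921]
eef_rot: [-3.142, -0.0, 0.656]
force: [0.8, -0.3, 1.1]
grip_width: 0.0564
grip_force: 0.0
```

```bash
python3 -c "
from h import *
cups(); to(.4547,.089,-.017,.64)"
```

```text
cup 0.4541 0.0882 r 0.0149 mean [0.4544 0.0882 0.0351]
cup 0.4996 0.1788 r 0.0152 mean [0.4996 0.1791 0.035 ]
cup 0.4379 0.2781 r 0.0166 mean [0.4383 0.279  0.0348]
t 25.9 pos [0.4002 0.0523 0.1922] rpy [ 3.141 -0.     0.658] F [-0.2 -0.8  0.1] w 0.0565 q [ 0.04 -0.05  1.88 -0.    1.31  0.95]
SHIFT [0.0655 0.0043 0.2092] TURN [ 0.    -0.     0.018]
```

Call:
servo_tool(
  plan=[
    [60,0.0325,0.0022,0.02,0,0,0],
    [60,0.0325,0.0022,0.04,0,0,0.018],
    [60,0,0,0.055,0,0,0],
    [60,0,0,0.05,0,0,0],
    [60,0,0,0.03,0,0,0],
    [60,0,0,0.014,0,0,0],
    [60,0,0,0,0,0,0],
    [10,0,0,0,0,0,0],
  ],
)

```text
time_s: 26.9
ee_pos: [0.4555, 0.0877, -0.0156]
eef_rot: [3.141, -0.002, 0.636]
force: [0.5, -0.1, 0.6]
grip_width: 0.0495
grip_force: 0.0
```

Call:
servo_tool(
  plan=[
    [10,0,0,0,0,0,0],
    [10,0,0,0,0,0,0],
    [10,0,0,0,0,0,0],
    [10,0,0,-0.03,0,0,0],
    [10,0,0,-0.05,0,0,0],
    [10,0,0,-0.05,0,0,0],
    [10,0,0,-0.05,0,0,0],
    [10,0,0,0,0,0,0],
  ],
)

```text
time_s: 27.9
ee_pos: [0.4561, 0.088, 0.1666]
eef_rot: [3.138, -0.006, 0.636]
force: [0.9, 0.2, -1.4]
grip_width: 0.0293
grip_force: 15.0
```

```bash
cat >> h.py <<'E'
def well(k):
    a=np.radians(6.5+60*k); return .545+.055*np.cos(a),-.2108+.055*np.sin(a)
E
python3 -c "
from h import *
held(); x,y=well(2);print(x,y); to(x,y,.067,.64)"
```

```text
held [0.0008 0.0004 0.    ] r 0.0155 ztop-tcp 0.0536
0.5122847467286763 -0.16658787266605302
t 27.95 pos [0.455  0.0879 0.1642] rpy [ 3.14e+00 -2.00e-03  6.36e-01] F [ 0.4  0.7 -1.3] w 0.0296 q [ 0.11  0.12  1.77 -0.    1.25  1.05]
SHIFT [-0.1054  0.2386  0.0973] TURN [ 0.001 -0.002 -0.004]
```

Call:
servo_tool(
  plan=[
    [10,-0.0212,0.0477,0,0,0,0],
    [10,-0.0212,0.0477,0,0,0,0],
    [10,-0.0212,0.0477,0,0,0,0],
    [10,-0.0212,0.0477,0,0,0,0],
    [10,-0.0212,0.0477,0,0,0,0],
    [10,0,0,0.02,0,0,0],
    [10,0,0,0.02,0,0,0],
    [10,0,0,0,0,0,0],
  ],
)

```text
time_s: 28.95
ee_pos: [0.5097, -0.1665, 0.1206]
eef_rot: [-3.137, 0.003, 0.636]
force: [-0.1, -0.6, -0.6]
grip_width: 0.0293
grip_force: 15.0
```

```bash
python3 -c "
from h import *
held(); x,y=well(2); to(x,y,.067,.64)"
```

```text
held [-0.0004 -0.0003  0.    ] r 0.0153 ztop-tcp 0.0497
t 29.0 pos [ 0.5104 -0.1667  0.122 ] rpy [-3.139e+00  1.000e-03  6.360e-01] F [ 0.3  0.5 -0.6] w 0.0298 q [-0.38  0.32  1.62  0.    1.2   0.55]
SHIFT [0.0017 0.0012 0.055 ] TURN [-0.002  0.001 -0.004]
```

Call:
servo_tool(
  plan=[
    [10,0.0013,0.0011,0.02,0,0,0],
    [10,0,0,0.012,0,0,0],
    [10,0,0,0.008,0,0,0],
    [10,0,0,0.006,0,0,0],
    [10,0,0,0.005,0,0,0],
    [10,0,0,0.003,0,0,0],
    [10,0,0,0,0,0,0],
    [10,0,0,0,0,0,0],
  ],
)

```text
time_s: 30.0
ee_pos: [0.5129, -0.1671, 0.0694]
eef_rot: [3.141, -0.0, 0.636]
force: [0.2, -0.6, -0.0]
grip_width: 0.03
grip_force: 15.0
```

Call:
servo_tool(
  plan=[
    [10,0,0,0.0025,0,0,0],
    [10,0,0,0,0,0,0],
    [44,0,0,0,0,0,0],
    [44,0,0,0,0,0,0],
    [44,0,0,0,0,0,0],
    [44,0,0,-0.03,0,0,0],
    [44,0,0,-0.06,0,0,0],
    [60,0,0,-0.06,0,0,0.15],
  ],
)

```text
time_s: 31.0
ee_pos: [0.5124, -0.167, 0.2185]
eef_rot: [-3.141, 0.0, 0.484]
force: [0.4, -0.8, 0.3]
grip_width: 0.0485
grip_force: 0.0
```

```bash
python3 -c "
from h import *
cups('wrist',.118); print('top'); cups('top'); mix(.444,.205,.2,-.407,8)"
```

```text
cup 0.4922 -0.217 r 0.0158 mean [ 0.4911 -0.2147  0.1167]
cup 0.5132 -0.1673 r 0.0153 mean [ 0.5129 -0.1673  0.1168]
top
cup 0.4375 0.2818 r 0.0151 mean [0.4375 0.2818 0.0355]
cup 0.4988 0.1808 r 0.0149 mean [0.4984 0.1809 0.0351]
cup 0.548 0.2905 r 0.0153 mean [0.5483 0.2901 0.0346]
t 31.1 turn/row 0.1112 len 0.0475
[0.0138, -0.0454, 0.0029]
[0.0087, -0.0466, 0.0029]
[0.0034, -0.0473, 0.0029]
[-0.0018, -0.0474, 0.0029]
[-0.0071, -0.0469, 0.0029]
[-0.0122, -0.0458, 0.0029]
[-0.0173, -0.0442, 0.0029]
[-0.022, -0.042, 0.0029]
```

Both cups are seated at the right height. On to the third cup.

Call:
servo_tool(
  plan=[
    [60,0.0138,-0.0454,0.003,0,0,0.111],
    [60,0.0087,-0.0466,0.003,0,0,0.111],
    [60,0.0034,-0.0473,0.003,0,0,0.111],
    [60,-0.0018,-0.0474,0.003,0,0,0.111],
    [60,-0.0071,-0.0469,0.003,0,0,0.111],
    [60,-0.0122,-0.0458,0.003,0,0,0.111],
    [60,-0.0173,-0.0442,0.003,0,0,0.111],
    [60,-0.022,-0.042,0.003,0,0,0.111],
  ],
)

```text
time_s: 32.1
ee_pos: [0.4398, 0.2068, 0.1923]
eef_rot: [-3.142, -0.0, -0.405]
force: [0.0, -0.4, -0.2]
grip_width: 0.0565
grip_force: 0.0
```

```bash
python3 -c "
from h import *
cups(); to(.499,.1797,-.017,-.407)"
```

```text
cup 0.522 0.5265 r 0.0122 mean [0.5214 0.5275 0.0357]
cup 0.4385 0.279 r 0.0156 mean [0.4385 0.2794 0.0346]
cup 0.4992 0.1798 r 0.0149 mean [0.4992 0.1797 0.035 ]
cup 0.5488 0.2884 r 0.0161 mean [0.5496 0.2883 0.035 ]
t 32.15 pos [0.4386 0.2106 0.1919] rpy [-3.141e+00  1.000e-03 -4.100e-01] F [0.2 2.6 0.3] w 0.0561 q [0.37 0.15 1.67 0.   1.32 2.35]
SHIFT [0.068  0.0044 0.2088] TURN [-0.001  0.001 -0.003]
```

Call:
servo_tool(
  plan=[
    [60,0.031,0.001,0,0,0,0],
    [60,0.031,0.001,0,0,0,0],
    [60,0,0,0.03,0,0,0],
    [60,0,0,0.03,0,0,0],
    [60,0,0,0,0,0,0],
    [60,0,0,0,0,0,0],
    [60,0,0,0,0,0,0],
    [60,0,0,0,0,0,0],
  ],
)

```text
time_s: 33.15
ee_pos: [0.4969, 0.1794, 0.1335]
eef_rot: [-3.141, -0.001, -0.402]
force: [1.1, -0.1, -0.5]
grip_width: 0.0561
grip_force: 0.0
```

```bash
python3 -c "
from h import *
to(.499,.1797,-.017,-.407)"
```

```text
t 33.15 pos [0.4969 0.1794 0.1335] rpy [-3.141e+00 -1.000e-03 -4.020e-01] F [ 1.1 -0.1 -0.5] w 0.0561 q [0.28 0.29 1.64 0.   1.21 2.25]
SHIFT [ 0.0016 -0.001   0.1505] TURN [-0.001 -0.001  0.005]
```

Call:
servo_tool(
  plan=[
    [60,0.0017,-0.001,0.05,0,0,0],
    [60,0,0,0.05,0,0,0],
    [60,0,0,0.03,0,0,0],
    [60,0,0,0.015,0,0,0],
    [60,0,0,0.005,0,0,0],
    [60,0,0,0,0,0,0],
    [10,0,0,0,0,0,0],
    [10,0,0,0,0,0,0],
  ],
)

```text
time_s: 34.15
ee_pos: [0.499, 0.1796, -0.0166]
eef_rot: [-3.141, -0.001, -0.402]
force: [-0.1, -0.4, -0.6]
grip_width: 0.0397
grip_force: 0.0
```

Call:
servo_tool(
  plan=[
    [10,0,0,0,0,0,0],
    [10,0,0,0,0,0,0],
    [10,0,0,-0.03,0,0,0],
    [10,0,0,-0.05,0,0,0],
    [10,0,0,-0.05,0,0,0],
    [10,0,0,-0.05,0,0,0],
    [10,0,0,0,0,0,0],
    [10,0,0,0,0,0,0],
  ],
)

```text
time_s: 35.15
ee_pos: [0.4981, 0.1794, 0.1617]
eef_rot: [3.141, 0.001, -0.402]
force: [0.2, 0.1, -1.0]
grip_width: 0.0297
grip_force: 15.0
```

```bash
python3 -c "
from h import *
held(); x,y=well(1);print(x,y); to(x,y,.067,-.407)"
```

```text
held [ 0.0013  0.0002 -0.    ] r 0.0158 ztop-tcp 0.0524
0.5669311987908886 -0.16036169590881816
t 35.2 pos [0.498  0.1793 0.1612] rpy [ 3.14e+00  2.00e-03 -4.02e-01] F [-0.2 -0.4 -1. ] w 0.0295 q [0.28 0.27 1.6  0.   1.28 2.25]
SHIFT [0.1965 0.2855 0.0943] TURN [0.001 0.002 0.005]
```

Call:
servo_tool(
  plan=[
    [10,0.0326,0.0476,0,0,0,0],
    [10,0.0326,0.0476,0,0,0,0],
    [10,0.0326,0.0476,0,0,0,0],
    [10,0.0326,0.0476,0,0,0,0],
    [10,0.0326,0.0476,0,0,0,0],
    [10,0.0326,0.0476,0,0,0,0],
    [10,0,0,0.02,0,0,0],
    [10,0,0,0,0,0,0],
  ],
)

```text
time_s: 36.2
ee_pos: [0.5656, -0.1598, 0.1398]
eef_rot: [3.141, 0.005, -0.403]
force: [0.3, 1.5, -0.6]
grip_width: 0.0296
grip_force: 15.0
```

Call:
servo_tool(
  plan=[
    [10,0,0,0.02,0,0,0],
    [10,0,0,0,0,0,0],
    [10,0,0,0,0,0,0],
    [10,0,0,0,0,0,0],
    [10,0,0,0,0,0,0],
    [10,0,0,0,0,0,0],
    [10,0,0,0,0,0,0],
    [10,0,0,0,0,0,0],
  ],
)

```text
time_s: 37.2
ee_pos: [0.567, -0.1598, 0.1227]
eef_rot: [3.142, 0.0, -0.402]
force: [0.4, -0.8, 0.1]
grip_width: 0.0296
grip_force: 15.0
```

```bash
python3 -c "
from h import *
held(); x,y=well(1); to(x,y,.067,-.407)"
```

```text
held [ 0.0007  0.0003 -0.    ] r 0.0153 ztop-tcp 0.0519
t 37.25 pos [ 0.567  -0.1598  0.1227] rpy [-3.142  0.    -0.402] F [ 0.3  0.2 -0.4] w 0.0294 q [-0.34  0.43  1.47  0.    1.24  1.64]
SHIFT [0.0002 0.0005 0.0557] TURN [-0.     0.     0.005]
```

Call:
servo_tool(
  plan=[
    [10,-0.0003,0.0005,0.02,0,0,0],
    [10,0,0,0.012,0,0,0],
    [10,0,0,0.008,0,0,0],
    [10,0,0,0.006,0,0,0],
    [10,0,0,0.005,0,0,0],
    [10,0,0,0.003,0,0,0],
    [10,0,0,0,0,0,0],
    [10,0,0,0,0,0,0],
  ],
)

```text
time_s: 38.25
ee_pos: [0.5666, -0.1602, 0.0689]
eef_rot: [-3.142, -0.0, -0.402]
force: [0.4, 0.2, -0.4]
grip_width: 0.0293
grip_force: 15.0
```

Call:
servo_tool(
  plan=[
    [10,0,0,0.0023,0,0,0],
    [10,0,0,0,0,0,0],
    [44,0,0,0,0,0,0],
    [44,0,0,0,0,0,0],
    [44,0,0,0,0,0,0],
    [44,0,0,-0.03,0,0,0],
    [44,0,0,-0.06,0,0,0],
    [60,0,0,-0.06,0,0,-0.12],
  ],
)

```text
time_s: 39.25
ee_pos: [0.5662, -0.16, 0.2182]
eef_rot: [-3.142, 0.0, -0.28]
force: [1.5, -0.4, -0.0]
grip_width: 0.0476
grip_force: 0.0
```

```bash
python3 -c "
from h import *
cups('wrist',.118); print('top'); cups('top'); mix(.39,.244,.2,.64,9)"
```

```text
cup 0.4939 -0.2207 r 0.0148 mean [ 0.4945 -0.2247  0.1167]
cup 0.5135 -0.1677 r 0.0156 mean [ 0.513  -0.1679  0.1166]
cup 0.5673 -0.1607 r 0.0153 mean [ 0.5672 -0.1608  0.1168]
top
cup 0.4379 0.281 r 0.0156 mean [0.4376 0.2814 0.0349]
cup 0.5491 0.2905 r 0.0148 mean [0.5494 0.2907 0.035 ]
t 39.4 turn/row -0.1021 len 0.0492
[-0.0314, -0.0378, 0.0026]
[-0.0274, -0.0408, 0.0026]
[-0.0231, -0.0434, 0.0026]
[-0.0186, -0.0455, 0.0026]
[-0.0139, -0.0472, 0.0026]
[-0.009, -0.0483, 0.0026]
[-0.004, -0.049, 0.0026]
[0.001, -0.0491, 0.0026]
[0.006, -0.0488, 0.0026]
```

Call:
servo_tool(
  plan=[
    [60,-0.0314,-0.0378,0,0,0,-0.102],
    [60,-0.0274,-0.0408,0,0,0,-0.102],
    [60,-0.0231,-0.0434,0,0,0,-0.102],
    [60,-0.0186,-0.0455,0,0,0,-0.102],
    [60,-0.0139,-0.0472,0,0,0,-0.102],
    [60,-0.009,-0.0483,0,0,0,-0.102],
    [60,-0.004,-0.049,0,0,0,-0.102],
    [60,0.001,-0.0491,0,0,0,-0.102],
  ],
)

```text
time_s: 40.35
ee_pos: [0.4081, 0.2015, 0.2162]
eef_rot: [3.142, -0.0, 0.537]
force: [-0.1, -0.0, 0.5]
grip_width: 0.0565
grip_force: 0.0
```

Call:
servo_tool(
  plan=[
    [60,0.006,-0.0488,0.02,0,0,-0.102],
    [60,0,0,0,0,0,0],
    [60,0,0,0,0,0,0],
    [60,0,0,0,0,0,0],
    [60,0,0,0,0,0,0],
    [60,0,0,0,0,0,0],
    [60,0,0,0,0,0,0],
    [60,0,0,0,0,0,0],
  ],
)

```text
time_s: 41.35
ee_pos: [0.3894, 0.2452, 0.1964]
eef_rot: [3.142, -0.0, 0.636]
force: [0.1, -0.0, 0.2]
grip_width: 0.0563
grip_force: 0.0
```

```bash
python3 -c "
from h import *
cups(); to(.4382,.2802,-.017,.64)"
```

```text
cup 0.4383 0.2803 r 0.0149 mean [0.4382 0.2803 0.035 ]
cup 0.549 0.2894 r 0.0154 mean [0.5494 0.2894 0.0351]
cup 0.6349 0.2187 r 0.0197 mean [0.6319 0.2206 0.0356]
t 41.4 pos [0.3894 0.2452 0.1964] rpy [ 3.142 -0.     0.636] F [-0.1 -0.   0.7] w 0.0562 q [ 0.48  0.08  1.74 -0.    1.32  1.42]
SHIFT [0.0601 0.0008 0.2134] TURN [ 0.    -0.    -0.004]
```

Call:
servo_tool(
  plan=[
    [60,0.03,0.0004,0.02,0,0,0],
    [60,0.03,0.0004,0.04,0,0,0],
    [60,0,0,0.055,0,0,0],
    [60,0,0,0.05,0,0,0],
    [60,0,0,0.033,0,0,0],
    [60,0,0,0.0155,0,0,0],
    [60,0,0,0,0,0,0],
    [10,0,0,0,0,0,0],
  ],
)

```text
time_s: 42.4
ee_pos: [0.4389, 0.2807, -0.0157]
eef_rot: [3.141, -0.002, 0.636]
force: [0.0, 0.8, -0.3]
grip_width: 0.0494
grip_force: 0.0
```

Call:
servo_tool(
  plan=[
    [10,0,0,0,0,0,0],
    [10,0,0,0,0,0,0],
    [10,0,0,0,0,0,0],
    [10,0,0,-0.03,0,0,0],
    [10,0,0,-0.05,0,0,0],
    [10,0,0,-0.05,0,0,0],
    [10,0,0,-0.05,0,0,0],
    [10,0,0,0,0,0,0],
  ],
)

```text
time_s: 43.4
ee_pos: [0.4395, 0.281, 0.1666]
eef_rot: [3.141, -0.007, 0.636]
force: [-0.1, 0.7, -0.5]
grip_width: 0.0293
grip_force: 15.0
```

```bash
python3 -c "
from h import *
held(); x,y=well(5);print(x,y); to(x,y,.067,.636)"
```

```text
held [0.0012 0.0001 0.    ] r 0.0156 ztop-tcp 0.054
0.5777152532713238 -0.25501212733394696
t 43.45 pos [0.4385 0.2804 0.164 ] rpy [ 3.141e+00 -3.000e-03  6.360e-01] F [ 0.6 -0.8 -1.9] w 0.0297 q [ 0.5   0.24  1.62 -0.    1.27  1.43]
SHIFT [-0.2065  0.5133  0.0966] TURN [ 0.    -0.003  0.   ]
```

Call:
servo_tool(
  plan=[
    [10,-0.0207,0.0513,0,0,0,0],
    [10,-0.0207,0.0513,0,0,0,0],
    [10,-0.0207,0.0513,0,0,0,0],
    [10,-0.0207,0.0513,0,0,0,0],
    [10,-0.0207,0.0513,0,0,0,0],
    [10,-0.0207,0.0513,0,0,0,0],
    [10,-0.0207,0.0513,0,0,0,0],
    [10,-0.0207,0.0513,0,0,0,0],
  ],
)

```text
time_s: 44.45
ee_pos: [0.5483, -0.1499, 0.1611]
eef_rot: [-3.139, 0.001, 0.636]
force: [0.3, 0.6, 0.6]
grip_width: 0.03
grip_force: 15.0
```

Call:
servo_tool(
  plan=[
    [10,-0.0207,0.0513,0,0,0,0],
    [10,-0.0207,0.0513,0,0,0,0],
    [10,0,0,0.02,0,0,0],
    [10,0,0,0.02,0,0,0],
    [10,0,0,0,0,0,0],
    [10,0,0,0,0,0,0],
    [10,0,0,0,0,0,0],
    [10,0,0,0,0,0,0],
  ],
)

```text
time_s: 45.45
ee_pos: [0.5767, -0.2554, 0.1234]
eef_rot: [3.141, -0.0, 0.636]
force: [-0.2, -0.7, -0.9]
grip_width: 0.0293
grip_force: 15.0
```

```bash
python3 -c "
from h import *
held(); x,y=well(5); to(x,y,.067,.636)"
```

```text
held [0.0001 0.0001 0.    ] r 0.0152 ztop-tcp 0.0515
t 45.5 pos [ 0.5766 -0.2554  0.1233] rpy [ 3.141 -0.     0.636] F [-0.4  0.4 -0.7] w 0.03 q [-0.48  0.52  1.34  0.    1.28  0.46]
SHIFT [0.0011 0.0003 0.0563] TURN [ 0.001 -0.     0.   ]
```

Call:
servo_tool(
  plan=[
    [10,0.001,0.0003,0.02,0,0,0],
    [10,0,0,0.012,0,0,0],
    [10,0,0,0.008,0,0,0],
    [10,0,0,0.006,0,0,0],
    [10,0,0,0.005,0,0,0],
    [10,0,0,0.003,0,0,0],
    [10,0,0,0,0,0,0],
    [10,0,0,0,0,0,0],
  ],
)

```text
time_s: 46.5
ee_pos: [0.5775, -0.2551, 0.0692]
eef_rot: [3.141, -0.0, 0.636]
force: [-0.5, -0.5, -0.3]
grip_width: 0.0296
grip_force: 15.0
```

Call:
servo_tool(
  plan=[
    [10,0,0,0.0025,0,0,0],
    [10,0,0,0,0,0,0],
    [44,0,0,0,0,0,0],
    [44,0,0,0,0,0,0],
    [44,0,0,0,0,0,0],
    [44,0,0,-0.03,0,0,0],
    [44,0,0,-0.06,0,0,0],
    [60,0,0,-0.06,0,0,0],
  ],
)

```text
time_s: 47.5
ee_pos: [0.5772, -0.2549, 0.2181]
eef_rot: [-3.141, 0.0, 0.636]
force: [-0.3, 0.1, 1.1]
grip_width: 0.048
grip_force: 0.0
```

```bash
python3 -c "
from h import *
cups('wrist',.118); print('top'); cups('top'); mix(.489,.284,.2,.1,10)"
```

```text
cup 0.4928 -0.2172 r 0.0153 mean [ 0.4924 -0.2156  0.1167]
cup 0.5782 -0.255 r 0.0154 mean [ 0.5778 -0.2549  0.1169]
cup 0.5131 -0.168 r 0.0159 mean [ 0.513  -0.1677  0.1168]
cup 0.5676 -0.1616 r 0.0154 mean [ 0.5674 -0.1612  0.1168]
top
cup 0.5482 0.2903 r 0.0154 mean [0.5491 0.2903 0.0349]
t 47.6 turn/row 0.0536 len 0.0548
[0.0248, -0.0488, 0.0024]
[0.0222, -0.0501, 0.0024]
[0.0195, -0.0512, 0.0024]
[0.0167, -0.0521, 0.0024]
[0.0139, -0.053, 0.0024]
[0.011, -0.0536, 0.0024]
[0.0081, -0.0541, 0.0024]
[0.0052, -0.0545, 0.0024]
[0.0023, -0.0547, 0.0024]
[-0.0007, -0.0547, 0.0024]
```

Call:
servo_tool(
  plan=[
    [60,0.0248,-0.0488,0,0,0,0.0536],
    [60,0.0222,-0.0501,0,0,0,0.0536],
    [60,0.0195,-0.0512,0,0,0,0.0536],
    [60,0.0167,-0.0521,0,0,0,0.0536],
    [60,0.0139,-0.053,0,0,0,0.0536],
    [60,0.011,-0.0536,0,0,0,0.0536],
    [60,0.0081,-0.0541,0,0,0,0.0536],
    [60,0.0052,-0.0545,0,0,0,0.0536],
  ],
)

```text
time_s: 48.6
ee_pos: [0.5046, 0.1786, 0.2162]
eef_rot: [3.142, -0.0, 0.206]
force: [0.8, 0.6, -0.4]
grip_width: 0.0564
grip_force: 0.0
```

Call:
servo_tool(
  plan=[
    [60,0.0023,-0.0547,0,0,0,0.0536],
    [60,-0.0007,-0.0547,0.02,0,0,0.0536],
    [60,0,0,0,0,0,0],
    [60,0,0,0,0,0,0],
    [60,0,0,0,0,0,0],
    [60,0,0,0,0,0,0],
    [60,0,0,0,0,0,0],
    [60,0,0,0,0,0,0],
  ],
)

```text
time_s: 49.6
ee_pos: [0.4872, 0.2847, 0.1965]
eef_rot: [-3.142, -0.0, 0.1]
force: [-0.4, -0.1, -0.4]
grip_width: 0.0565
grip_force: 0.0
```

```bash
python3 -c "
from h import *
cups(); to(.549,.29,-.017,.1)"
```

```text
cup 0.5164 0.5296 r 0.0153 mean [0.5171 0.5289 0.0359]
cup 0.55 0.2889 r 0.0149 mean [0.5501 0.2889 0.035 ]
t 49.65 pos [0.4872 0.2848 0.1965] rpy [-3.142 -0.     0.1  ] F [-0.8 -0.5 -0.1] w 0.0567 q [ 0.46  0.32  1.45 -0.    1.37  1.93]
SHIFT [0.062  0.001  0.2135] TURN [-0. -0.  0.]
```

Call:
servo_tool(
  plan=[
    [60,0.0313,0.0008,0.02,0,0,0],
    [60,0.0313,0.0008,0.04,0,0,0],
    [60,0,0,0.055,0,0,0],
    [60,0,0,0.05,0,0,0],
    [60,0,0,0.033,0,0,0],
    [60,0,0,0.0155,0,0,0],
    [60,0,0,0,0,0,0],
    [10,0,0,0,0,0,0],
  ],
)

```text
time_s: 50.65
ee_pos: [0.5504, 0.29, -0.0155]
eef_rot: [-3.141, -0.002, 0.1]
force: [0.1, 0.5, -0.5]
grip_width: 0.0496
grip_force: 0.0
```

Call:
servo_tool(
  plan=[
    [10,0,0,0,0,0,0],
    [10,0,0,0,0,0,0],
    [10,0,0,0,0,0,0],
    [10,0,0,-0.03,0,0,0],
    [10,0,0,-0.05,0,0,0],
    [10,0,0,-0.05,0,0,0],
    [10,0,0,-0.05,0,0,0],
    [10,0,0,0,0,0,0],
  ],
)

```text
time_s: 51.65
ee_pos: [0.551, 0.2903, 0.1671]
eef_rot: [-3.139, -0.007, 0.1]
force: [0.4, 0.1, -0.3]
grip_width: 0.0293
grip_force: 15.0
```

```bash
python3 -c "
from h import *
held(); x,y=well(4);print(x,y); mix(x,y,.164,-.402,10)"
```

```text
held [ 0.0013 -0.0002  0.    ] r 0.0154 ztop-tcp 0.0542
0.5230688012091115 -0.2612383040911818
t 51.7 turn/row 0.0502 len 0.0552
[-0.0082, 0.0546, 0.0]
[-0.0054, 0.0549, 0.0]
[-0.0027, 0.0551, 0.0]
[0.0001, 0.0552, 0.0]
[0.0029, 0.0551, 0.0]
[0.0056, 0.0549, 0.0]
[0.0084, 0.0545, 0.0]
[0.0111, 0.054, 0.0]
[0.0138, 0.0534, 0.0]
[0.0165, 0.0527, 0.0]
```

Call:
servo_tool(
  plan=[
    [10,-0.0082,0.0546,0,0,0,0.0502],
    [10,-0.0054,0.0549,0,0,0,0.0502],
    [10,-0.0027,0.0551,0,0,0,0.0502],
    [10,0.0001,0.0552,0,0,0,0.0502],
    [10,0.0029,0.0551,0,0,0,0.0502],
    [10,0.0056,0.0549,0,0,0,0.0502],
    [10,0.0084,0.0545,0,0,0,0.0502],
    [10,0.0111,0.054,0,0,0,0.0502],
  ],
)

```text
time_s: 52.7
ee_pos: [0.5271, -0.1528, 0.1611]
eef_rot: [-3.141, 0.003, -0.303]
force: [0.3, 0.3, -0.5]
grip_width: 0.0297
grip_force: 15.0
```

Call:
servo_tool(
  plan=[
    [10,0.0138,0.0534,0,0,0,0.0502],
    [10,0.0165,0.0527,0,0,0,0.0502],
    [10,0,0,0.02,0,0,0],
    [10,0,0,0.02,0,0,0],
    [10,0,0,0,0,0,0],
    [10,0,0,0,0,0,0],
    [10,0,0,0,0,0,0],
    [10,0,0,0,0,0,0],
  ],
)

```text
time_s: 53.7
ee_pos: [0.523, -0.2615, 0.1234]
eef_rot: [3.142, -0.001, -0.401]
force: [-0.1, -0.1, -0.2]
grip_width: 0.0296
grip_force: 15.0
```

```bash
python3 -c "
from h import *
held(); x,y=well(4); to(x,y,.067,-.402)"
```

```text
held [0.0004 0.0005 0.    ] r 0.0153 ztop-tcp 0.0514
t 53.75 pos [ 0.523  -0.2615  0.1233] rpy [ 3.141e+00 -1.000e-03 -4.020e-01] F [-0.7 -0.1  0.4] w 0.0299 q [-0.53  0.42  1.48 -0.    1.23  1.45]
SHIFT [-0.0001 -0.0003  0.0563] TURN [ 0.    -0.001  0.   ]
```

Call:
servo_tool(
  plan=[
    [10,-0.0002,-0.0003,0.02,0,0,0],
    [10,0,0,0.012,0,0,0],
    [10,0,0,0.008,0,0,0],
    [10,0,0,0.006,0,0,0],
    [10,0,0,0.005,0,0,0],
    [10,0,0,0.003,0,0,0],
    [10,0,0,0,0,0,0],
    [10,0,0,0,0,0,0],
  ],
)

```text
time_s: 54.75
ee_pos: [0.5229, -0.2612, 0.0692]
eef_rot: [3.142, -0.0, -0.402]
force: [0.2, 1.0, -0.7]
grip_width: 0.0295
grip_force: 15.0
```

Call:
servo_tool(
  plan=[
    [10,0,0,0.0025,0,0,0],
    [10,0,0,0,0,0,0],
    [44,0,0,0,0,0,0],
    [44,0,0,0,0,0,0],
    [44,0,0,0,0,0,0],
    [44,0,0,-0.03,0,0,0],
    [44,0,0,-0.06,0,0,0],
    [44,0,0,-0.06,0,0,0],
  ],
)

```text
time_s: 55.75
ee_pos: [0.5225, -0.261, 0.2181]
eef_rot: [-3.142, 0.0, -0.402]
force: [-0.2, -0.3, 0.1]
grip_width: 0.0414
grip_force: 0.0
```

Call:
servo_tool(
  plan=[
    [35,0,0,-0.06,0,0,0],
    [35,0,0,-0.05,0,0,0],
    [35,0,0,0,0,0,-0.173],
    [35,0,0,0,0,0,-0.173],
    [35,0,0,0,0,0,-0.173],
    [35,0,0,0,0,0,0],
    [35,0,0,0,0,0,0],
    [35,0,0,0,0,0,0],
  ],
)

```text
time_s: 56.75
ee_pos: [0.5228, -0.2612, 0.3264]
eef_rot: [3.142, 0.0, 0.115]
force: [0.5, -1.0, 0.6]
grip_width: 0.0328
grip_force: 0.0
```

```bash
python3 -c "
from h import *
cups('wrist',.118); print('top'); cups('top')
for n in('wrist','top'):
  c=pickle.load(open(n+'.pkl','rb'));P=pts(c);m=(abs(P[...,2]-.294)<.008)&(abs(P[...,1]+.395)<.03)&(abs(P[...,0]-.566)<.05)
  print(n,m.sum(),P[m].mean(0) if m.any() else '',P[m].min(0) if m.any() else '',P[m].max(0) if m.any() else '')
c=pickle.load(open('wrist.pkl','rb'));cv2.imwrite('pics/w9.png',c['pixels'][...,::-1])
to(.5665,-.3935,.241,.118)"
```

```text
cup 0.4924 -0.2187 r 0.0155 mean [ 0.492  -0.2188  0.1168]
cup 0.5236 -0.2616 r 0.0151 mean [ 0.5234 -0.2617  0.1169]
cup 0.5128 -0.1688 r 0.0152 mean [ 0.5129 -0.1683  0.1169]
cup 0.5774 -0.2553 r 0.0149 mean [ 0.5773 -0.2555  0.117 ]
cup 0.5666 -0.1619 r 0.0152 mean [ 0.5669 -0.1616  0.1169]
top
wrist 1440 [ 0.56866198 -0.39213211  0.29321454] [ 0.51673629 -0.40383334  0.28601617] [ 0.61481055 -0.38257886  0.29684277]
top 40 [ 0.52650715 -0.39465293  0.29232713] [ 0.51734633 -0.40031337  0.28611079] [ 0.53559714 -0.38918923  0.29931499]
t 56.85 pos [ 0.5228 -0.2612  0.3264] rpy [3.142 0.    0.116] F [ 0.4  0.2 -0.3] w 0.0326 q [-0.53  0.32  1.16 -0.    1.66  0.93]
SHIFT [0.0281 0.1365 0.0854] TURN [ 0.     0.    -0.002]
```

View pics/w9.png

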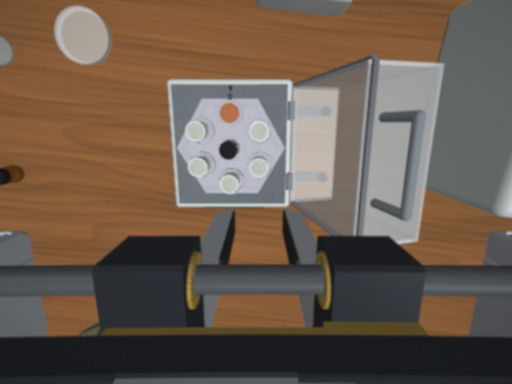

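The wrist view shows all five cups seated around the cap at (229,149). The copper disc is at (229,113) in line with the index mark, and the hood handle bar is at (418,165). Now I'll grip the bar and close the hood.

Call:
servo_tool(
  plan=[
    [40,0.0096,0.0453,0,0,0,0],
    [40,0.0096,0.0453,0,0,0,0],
    [40,0.0096,0.0452,0,0,0,0],
    [40,0,0,0.02,0,0,0],
    [40,0,0,0.035,0,0,0],
    [40,0,0,0.03,0,0,0],
    [40,0,0,0,0,0,0],
    [0,0,0,0,0,0,0],
  ],
  force=30,
)

```text
time_s: 57.85
ee_pos: [0.5676, -0.3929, 0.2431]
eef_rot: [3.14, -0.001, 0.117]
force: [0.4, 0.1, 0.3]
grip_width: 0.0311
grip_force: 0.0
```

Call:
servo_tool(
  plan=[
    [0,0,0,0,0,0,0],
    [0,0,0,0,0,0,0],
    [0,0,0,0,0,0,0],
    [0,0,0,0,0,0,0],
    [0,0,0,0,0,0,0],
    [0,0,0,0,0,0,0],
    [0,0,0,0,0,0,0],
    [0,0,0,0,0,0,0],
  ],
)

```text
time_s: 58.85
ee_pos: [0.5675, -0.3931, 0.2422]
eef_rot: [3.14, -0.001, 0.117]
force: [1.9, -4.0, 4.8]
grip_width: 0.0089
grip_force: 30.0
```

```bash
python3 -c "
import numpy as np
t=np.linspace(1.83,0.0,25);r=.244;y=r*np.cos(t+.0903);z=r*np.sin(t+.0903)
for i in range(24):print(round(t[i+1],2),(-np.diff(y)[i]).round(4),(-np.diff(z)[i]).round(4))"
```

```text
1.75 -0.0177 -0.0057
1.68 -0.0181 -0.0043
1.6 -0.0184 -0.0029
1.52 -0.0185 -0.0015
1.45 -0.0186 -0.0001
1.37 -0.0186 0.0013
1.3 -0.0184 0.0027
1.22 -0.0181 0.0041
1.14 -0.0178 0.0055
1.07 -0.0173 0.0068
0.99 -0.0167 0.0081
0.92 -0.0161 0.0094
0.84 -0.0153 0.0106
0.76 -0.0145 0.0117
0.69 -0.0135 0.0128
0.61 -0.0125 0.0138
0.53 -0.0114 0.0147
0.46 -0.0103 0.0155
0.38 -0.0091 0.0162
0.31 -0.0078 0.0169
0.23 -0.0065 0.0174
0.15 -0.0052 0.0179
0.08 -0.0038 0.0182
0.0 -0.0024 0.0184
```

Call:
servo_tool(
  plan=[
    [0,0,-0.0177,-0.0057,0,0,0],
    [0,0,-0.0181,-0.0043,0,0,0],
    [0,0,-0.0184,-0.0029,0,0,0],
    [0,0,-0.0185,-0.0015,0,0,0],
    [0,0,-0.0186,-0.0001,0,0,0],
    [0,0,-0.0186,0.0013,0,0,0],
    [0,0,-0.0184,0.0027,0,0,0],
    [0,0,-0.0181,0.0041,0,0,0],
  ],
)

```text
time_s: 59.85
ee_pos: [0.5505, -0.2466, 0.248]
eef_rot: [3.141, -0.001, 0.118]
force: [4.9, -1.3, -1.1]
grip_width: 0.0089
grip_force: 30.0
```

Call:
servo_tool(
  plan=[
    [0,0,-0.0178,0.0055,0,0,0],
    [0,0,-0.0173,0.0068,0,0,0],
    [0,0,-0.0167,0.0081,0,0,0],
    [0,0,-0.0161,0.0094,0,0,0],
    [0,0,-0.0153,0.0106,0,0,0],
    [0,0,-0.0145,0.0117,0,0,0],
    [0,0,-0.0135,0.0128,0,0,0],
    [0,0,-0.0125,0.0138,0,0,0],
  ],
)

```text
time_s: 60.85
ee_pos: [0.5355, -0.1238, 0.1682]
eef_rot: [3.141, -0.0, 0.117]
force: [6.7, -2.8, -4.5]
grip_width: 0.0091
grip_force: 30.0
```

Call:
servo_tool(
  plan=[
    [0,0,-0.0114,0.0147,0,0,0],
    [0,0,-0.0103,0.0155,0,0,0],
    [0,0,-0.0091,0.0162,0,0,0],
    [0,0,-0.0078,0.0169,0,0,0],
    [0,0,-0.0065,0.0174,0,0,0],
    [0,0,-0.0052,0.0179,0,0,0],
    [0,0,-0.0032,0.0155,0,0,0],
    [0,0,-0.0015,0.009,0,0,0],
  ],
)

```text
time_s: 61.85
ee_pos: [0.5294, -0.0705, 0.045]
eef_rot: [3.14, -0.001, 0.117]
force: [6.2, -9.7, -1.6]
grip_width: 0.0089
grip_force: 30.0
```

Call:
servo_tool(
  plan=[
    [0,0,-0.0008,0.006,0,0,0],
    [0,0,-0.0004,0.003,0,0,0],
    [0,0,-0.0002,0.001,0,0,0],
    [0,0,0,0,0,0,0],
    [35,0,0,0,0,0,0],
    [35,0,0,0,0,0,0],
    [35,0,0,0,0,0,0],
    [35,0,0,0,0,0,0],
  ],
)

```text
time_s: 62.85
ee_pos: [0.5288, -0.0682, 0.0357]
eef_rot: [-3.141, 0.001, 0.117]
force: [0.6, 0.8, -0.7]
grip_width: 0.0328
grip_force: 0.0
```

Released. Next: retreat straight up and check.

Call:
servo_tool(
  plan=[
    [35,0,0,-0.03,0,0,0],
    [35,0,0,-0.05,0,0,0],
    [35,0,0,-0.06,0,0,0],
    [35,0,0,-0.06,0,0,0],
    [35,-0.05,0,0,0,0,0],
    [35,-0.05,0,0,0,0,0],
    [35,0,0,0,0,0,0],
    [35,0,0,0,0,0,0],
  ],
)

```text
time_s: 63.85
ee_pos: [0.4302, -0.0802, 0.2362]
eef_rot: [3.141, -0.001, 0.117]
force: [0.2, 0.3, -0.8]
grip_width: 0.0329
grip_force: 0.0
```

```bash
python3 -c "
from h import *
a=pickle.load(open('side.pkl','rb'));
c=shot('top');P=pts(c);m=(P[...,2]>.12)&(abs(P[...,0]-.545)<.08)&(abs(P[...,1]+.211)<.085)
A=np.c_[P[m][:,:2],np.ones(m.sum())];print('hood top plane',m.sum(),np.linalg.lstsq(A,P[m][:,2],rcond=None)[0],np.median(P[m][:,2]))
c=shot('side');P=pts(c);m=(abs(P[...,0]-.529)<.035)&(abs(P[...,1]+.07)<.008)&(P[...,2]>.07);print('bar',P[m].mean(0),P[m][:,2].max())
cv2.imwrite('pics/s10.png',cv2.resize(c['pixels'][90:370,120:400,::-1],None,fx=2,fy=2))"
```

```text
hood top plane 2766 [0.00035868 0.00261882 0.14888875] 0.14849558516593075
bar [ 0.52741186 -0.06826421  0.08842764] 0.0930466118271942
```

View pics/s10.png

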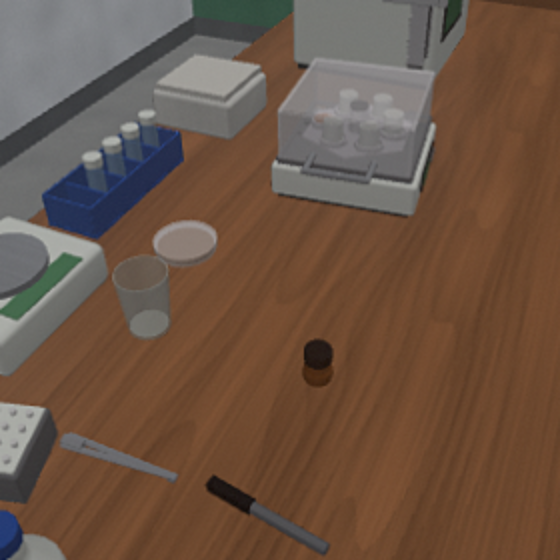

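The side view shows the hood shut and level (top plane at 0.1485), five cups standing inside, an empty bench and the bystanders where they were.

```bash
python3 -c "
from station import ctrl
print(ctrl.hand_in())"
```

```text
the job is handed in; nothing more can be done
None
```

The job is done and handed in at about 64 s: the carousel sits fully down in its keyway, all five cups stand upright in wells of their own, the hood is shut, and the other bench items were not touched.

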